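Clamp a drill core with the star wheel

TASK

Take the tall stone drill core out of the specimen tray and stand it upright on the bed of the clamp, in the middle between the two jaws, and let go. Then wind the star wheel clockwise (seen from above) by pushing its spokes round one after another, until the jaws hold the core firmly but without crushing it; move the jaw only by the wheel, do not force the wheel, leave the other things where they are, and come away.

Things in the scene. Friction and masses are not known exactly. Their poses are not given: they have to be found in the camera images.
- core: Pale stone drill core, a plain upright cylinder 38 mm in diameter and 70 mm tall, about 0.2 kg (it varies), standing on the floor of the tray. Origin: centre of its underside, z up. It is the only tall thing in the tray. Its yaw at the start is that of the tray.
- tray: Aluminium tray fixed to the bench, 220 (x) x 160 (y) x 20 mm high, floor and walls 3 mm thick. Origin: centre of its underside. Core, disc and stone stand in it in a row along its x axis, about 66 mm apart, in any order; there is free room on both sides of each along the tray's y.
- vise: Clamp fixed to the bench: grey bed plate 110 (x) x 280 (y) x 20 mm, origin at the centre of its underside. Along its y: axis of the star wheel at y = -85 mm, then the moving jaw, then the back jaw. Jaws: 50 mm wide (x, centred on x = 0), flat upright faces across y, tops 58 mm above the bench; nothing beside them at +x and -x.
- bed (a point): Point on the upper face of the clamp's bed (20 mm above the bench), on its middle line, at the clamp's y = 40 mm, with the clamp's axes. The back jaw, with a stiff rubber pad on its face (gives about 1 mm per 25 N), is pinned to the bed at a place that differs from case to case and is not measured: its face lies 22 to 34 mm beyond this point along y.
- moving_jaw: Steel jaw 20 mm thick, driven by the wheel along the clamp's y. Origin: middle of its clamping face's width, on the bed; +y points to the back jaw, the way it closes. At the start its face is at y = 5 to 11 mm of the clamp, the gap between the jaws 51 to 69 mm. The core is properly held when this jaw presses on it with 12 to 60 N (aim for 30 N); above 60 N it is crushed.
- wheel (a joint): Turn of the star wheel, rad, growing clockwise from above (closing): jaw advances 10 mm/rad. Range 0 to 5.5. Self-holding: friction 0.45 N m, 7 to 8 N of push at 60 mm from the axis while the jaw runs free. Clamping adds 0.1 N m per 10 N: a push 1.6 to 1.7 times the free one means about 30 N on the core. Never push on the wheel with more than 30 N.
- wheel_hub (a point): Centre of the wheel at spoke height, 90 mm above the bench. Hub 34 mm across, 5 even level steel spokes 10 mm thick reaching 70 mm from the axis, open above and below down to the bed, but for a 50 mm square block (30 mm high) and a 40 mm post under the hub. Frame: the clamp's axes, not turning. At reading 0 one spoke points along +x; at q it points q rad clockwise of that.
- disc: Bystander: dark flat stone disc, 54 mm in diameter, 22 mm high, in the tray. Origin: centre of its underside.
- stone: Bystander: rough faceted stone about 52 mm wide and 35 mm high, in the tray. Origin: centre of its underside.
- brush: Bystander: small dusting brush about 160 mm long, lying on the bench between the robot and the clamp. Origin: on its underside.
There are look-alikes about, which are no part of the job. What is shaped like the core but purple or red is not meant.

How it is judged:
By the outcome, as a careful person would: the job done as asked, in the order asked, and still so for the second after the job is handed in, with the robot touching nothing.
It also fails if it takes over 72 s, if anything falls off the work surface, if the arm or the gripper's body presses on something with over 40 N, if the wrist force passes 120 N, or if a joint passes its speed limit or range.

ROBOT

A 6-joint arm with a two-finger parallel gripper is mounted at the origin on the work surface. World frame = base frame: x ahead of the robot, y to its left, z up, the work surface at z = 0. Lengths are in m, angles in rad, forces in N, time in s.
With the tool pointing down it reaches from about 0.3 to 0.875 m from the base axis. Payload 6.4 kg.
Tool frame: the origin (TCP) lies at the very end of the fingers, on their centre line; the grasp point (between the pads) lies 19 mm behind it; z points along the fingers, y is the direction in which the jaws open and shut (so a half turn about z gives the same grasp; the last joint's range is limited). The gripper opens to 85 mm and grips with 20 to 120 N. Pads are 22 mm wide; open, the fingers measure 114 mm over their backs; the gripper's body (76 mm by 85 mm) begins 54 mm behind the grasp point. The pads swing forward as they close: fully open they stand 13 mm farther back than shut.
Start: joints at [1.079, 0.181, 1.607, -0, 1.354, -0.206], TCP at [0.162, 0.552, 0.201] pointing down, gripper open.
Joint ranges: [-2.99, 2.99], [-0.89, 2.07], [0.3, 2.58], [-1.14, 4.28], [0, 2.63], [-3.12, 3.12]. Speed limits (rad/s): [2.57, 2.57, 3.01, 3.14, 3.14, 3.14].

INTERFACE

Orientations are given as a unit quaternion [w, x, y, z].
In Python, from bench import * gives the robot as it stands.
- The arm moves only by the tool arm_command, never from a script. Its argument "motion" is text: rows parted by semicolons, each of 7 numbers parted by spaces: the shift along the tool's x, y, z in units of 0.2 m (1.0 is 0.2 m), then the turn, a rotation vector about the tool's x, y, z in units of 60 degrees (1.0 is 60 degrees), then the opening, from 0 (shut) to 1 (fully open). In form: tx ty tz ax ay az grip; .... A call has 1 to 10 rows; each row shifts and turns the pose as measured when the row begins, along the tool's axes as they then stand; what a row does not reach is not made up. A row lasts 1/12 s, in which the tool goes at most 41.7 mm and 7.16 degrees, less where a joint would pass 70% of its speed; a pose out of reach is approached as far as the arm can. A call with a number of a shift or a turn outside -1 to 1 is refused whole. A call with a gripper value outside its range is refused whole. The fingers move at their own pace and stop on an object; the grip force is fixed at half the most. Time passes only in rows, so rows that do not move let the fingers close. It gives the time, the measured TCP pose, the force and the opening at its end, in the units of the state.
- get_obs(): the state, without advancing time (a new reading comes with each control period).
- camera(name): name is "side" or "top" or "wrist"; returns a dict with "img" (480x640x3 uint8, red, green, blue), "intrinsics" (3x3 intrinsics, pixels), "pose" (4x4, takes a point from camera to world coordinates); the wrist camera has in their place "mount" (4x4, takes a point from camera to tool coordinates, whose origin is the TCP and whose axes are the flange's). Camera axes: x right, y down, z forward; pixel columns grow to the right and rows downward; lengths in m; the calibration is good to about 2 mm. A picture is of the moment at which its call begins: read the wrist's pose just before it. There is no depth.
- hand_in(): hands the job in, once; it reports no verdict.
Trained networks look in the newest picture that a camera, given by its name, has taken for a name from the list of things; names that differ only in an ending like _2 or _b are one class to them, and where a whole thing is asked for, a point or a joint stands for the part that bears it (a point fixed in the world has none). Each returns a list of dicts, best first, with "conf" (0 to 1); they miss things now and then, are a little off and sometimes report something else, mostly with a low value. They report only what shows in the picture. A call takes as long as a camera call. They do not tell look-alikes from the thing itself.
- search_frame(camera, target): "box" ([left, top, right, bottom] in pixels, round what is visible of it).
The state is a dict: "time_s": time; "q": joint angles; "dq": joint speeds; "joint_efforts": joint torques, N m; "eef_pos": TCP position; "eef_rot": TCP orientation; "wrist_force": force on the tool from outside, world axes, zero at the start; "torque": the same for the moment, N m; "opening": opening from 0.0 (shut) to 1.0 (fully open).
Only numpy, scipy, OpenCV 4.12 (cv2) and the standard library are available. Lean on these libraries where they do the work, as an engineer would, in place of code of your own. Each camera call takes 0.05 s, during which the arm holds its last target.

## Working session

There is one attempt and no reset: what is moved stays moved. The work goes in short steps, Python scripts to look and compute and a tool call to move; the robot and the scene stay as the last step left them, time stands still between calls to the robot, and variables do not carry over. Pictures are saved under pics/ and viewed, and the job is handed in when it is done.

Besides the shell and the picture viewer there is one more tool, called after "Emit:" as a command line: name --argument value ..., lists and objects as JSON in quotes. arm_command: Moves the arm, as the interface text tells. Shifts and turns lie within -1 to 1; 1 stands for 0.2 m of shift or 60 degrees of turn. Its arguments: {"type":"object","properties":{"motion":{"type":"string"}},"required":["motion"]}

```bash
ls; mkdir -p pics
python3 - <<'E'
from bench import *
import cv2,numpy as np
o=get_obs();print(o)
for n in ["top","side","wrist"]:
    c=camera(n);cv2.imwrite(f"pics/{n}0.png",c["img"][:,:,::-1]);print(n,c["intrinsics"],c.get("pose",c.get("mount")))
    for t in ["core","tray","vise","moving_jaw","wheel","disc","stone","brush"]:
        print(t,[(np.round(d["box"]).tolist(),round(d["conf"],2)) for d in search_frame(n,t)])
print(get_obs()["time_s"])
E
```

```text
pics
{'time_s': 0.0, 'q': array([ 1.07868809e+00,  1.81535537e-01,  1.60803564e+00,  1.25822956e-05,
        1.35379658e+00, -2.06290589e-01]), 'dq': array([ 2.86231775e-05,  2.99749109e-04, -1.86051416e-03, -6.96298840e-04,
       -2.98705889e-04, -1.17563751e-03]), 'joint_efforts': array([-5.12508632e-04, -4.44886243e+01, -3.51332259e+01, -3.39339740e-04,
        9.30198119e-03, -3.25691133e-05]), 'eef_pos': array([0.16179258, 0.55112512, 0.19987394]), 'eef_rot': array([-3.09444143e-04,  1.42424174e-01,  9.89805318e-01, -8.31885013e-04]), 'wrist_force': array([ 0.42143711, -0.71459818, -0.80597811]), 'torque': array([-0.00854218, -0.00274373, -0.03965847]), 'opening': 0.9959266884115107}
top [[516.02020162   0.         328.5470439 ]
 [  0.         516.02020162 240.71437095]
 [  0.           0.           1.        ]] [[-0.02923494 -0.99571897  0.08768724  0.42352266]
 [-0.99955052  0.02970422  0.00405148 -0.11978244]
 [-0.00663882 -0.08752938 -0.99613982  0.94133481]
 [ 0.          0.          0.          1.        ]]
core [([325.0, 173.0, 344.0, 199.0], 0.71), ([473.0, 219.0, 506.0
[... 1263 characters left out ...]
7)]
wheel [([312.0, 187.0, 370.0, 223.0], 0.66)]
disc [([373.0, 317.0, 410.0, 350.0], 0.87), ([221.0, 206.0, 289.0, 229.0], 0.47)]
stone [([298.0, 325.0, 327.0, 352.0], 0.59)]
brush [([220.0, 208.0, 291.0, 229.0], 0.89)]
wrist [[386.71132006   0.         319.62877649]
 [  0.         386.71132006 236.46632481]
 [  0.           0.           1.        ]] [[ 6.50601514e-05 -9.51400876e-01 -3.07955140e-01  7.81185812e-02]
 [ 9.99999992e-01  2.92953423e-05  1.20759590e-04 -1.01309215e-03]
 [-1.05869129e-04 -3.07955146e-01  9.51400871e-01 -1.73458417e-01]
 [ 0.00000000e+00  0.00000000e+00  0.00000000e+00  1.00000000e+00]]
core []
tray []
vise []
moving_jaw []
wheel []
disc []
stone []
brush []
1.35
```

View pics/top0.png

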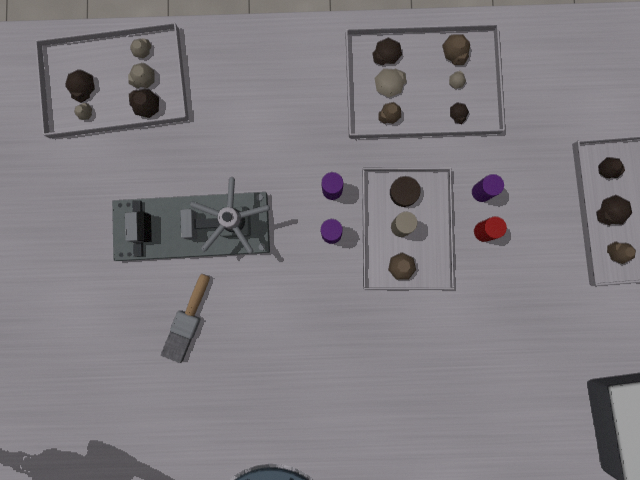

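View pics/side0.png

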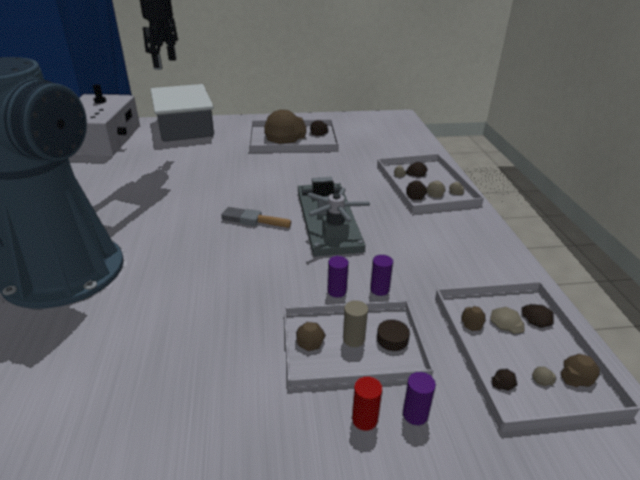

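Run:
```python
import cv2
a=cv2.imread("pics/top0.png")
cv2.imwrite("pics/top_vise.png",cv2.resize(a[165:275,100:285],None,fx=4.3,fy=4.3,interpolation=cv2.INTER_CUBIC))
cv2.imwrite("pics/top_tray.png",cv2.resize(a[160:300,315:515],None,fx=4,fy=4,interpolation=cv2.INTER_CUBIC))
```

```text
(no output)
```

View pics/top_vise.png

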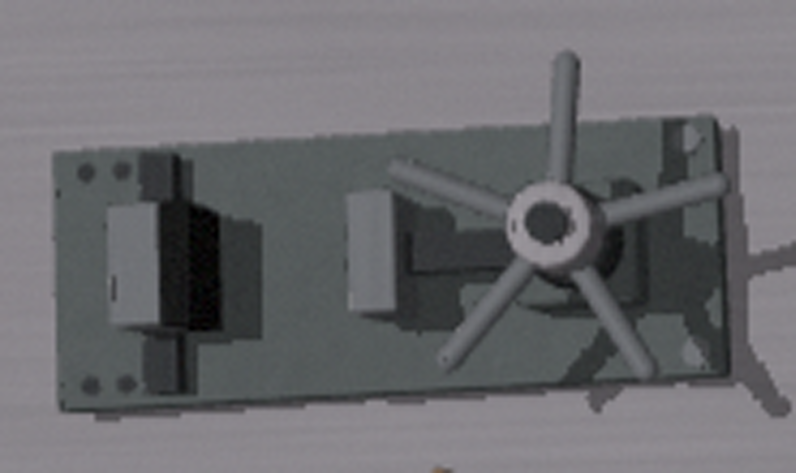

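View pics/top_tray.png

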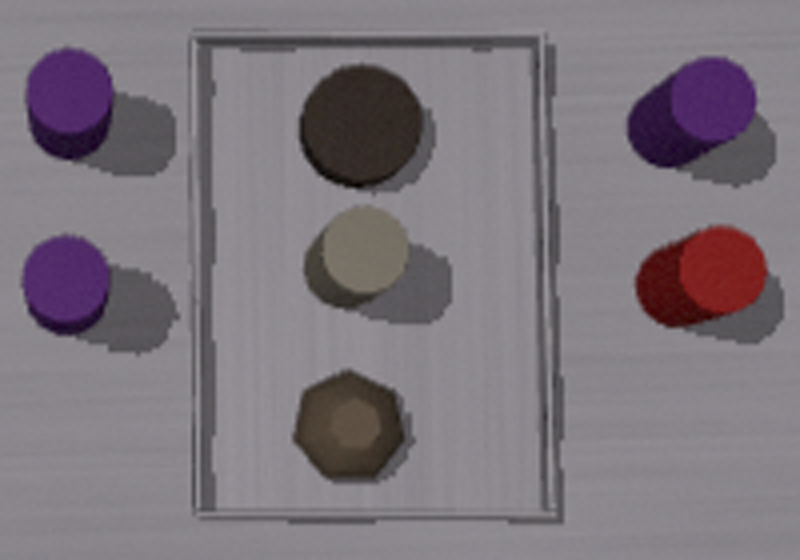

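```bash
cat > h.py <<'E'
import numpy as np
K=np.array([[516.02020162,0,328.5470439],[0,516.02020162,240.71437095],[0,0,1]])
P=np.array([[-0.02923494,-0.99571897,0.08768724,0.42352266],[-0.99955052,0.02970422,0.00405148,-0.11978244],[-0.00663882,-0.08752938,-0.99613982,0.94133481]])
def ray(uv,z,K=K,P=P):
    d=P[:,:3]@np.linalg.inv(K)@np.array([uv[0],uv[1],1.]); t=(z-P[2,3])/d[2]; return P[:,3]+t*d
def V(c,z): return ray((c[0]/4.3+100-.38,c[1]/4.3+165-.38),z)
def T(c,z): return ray((c[0]/4+315-.38,c[1]/4+160-.38),z)
E
python3 - <<'E'
from h import *
np.set_printoptions(precision=4,suppress=True)
c=np.array([V(p,.02) for p in [(53,153),(717,116),(730,374),(60,408)]])[:,:2]; print(c, c.mean(0))
vy=(c[0]+c[3]-c[1]-c[2])/2; L=np.linalg.norm(vy); vy/=L
vx=(c[0]+c[1]-c[2]-c[3])/2; W=np.linalg.norm(vx); vx/=W
print("len",L,W,"yaw",np.degrees(np.arctan2(-vy[0],vy[1])),np.degrees(np.arctan2(vx[1],vx[0])))
o=c.mean(0); R=np.array([vx,vy])
loc=lambda p,z:(R@(V(p,z)[:2]-o))*1000
hub=o-0.085*vy; print("hub",hub,"bed",o+.04*vy)
for p in [(566,52),(725,182),(648,372),(447,365),(395,165)]:
    l=loc(p,.09)-[0,-85]; print("tip",l,np.hypot(*l),np.degrees(np.arctan2(l[1],l[0])))
for z in(.09,.1,.11): print("hubpix",z,loc((549,222),z))
print("mj",loc((347,190),.058),loc((350,315),.058))
print("bj top",loc((158,203),.058),loc((163,328),.058),"padtop right",loc((190,205),.058),"bottom",loc((220,214),.02),loc((220,330),.02))
print("core",T((365,250),.073),"disc",T((361,126),.025))
t=np.array([T(p,.02) for p in [(191,33),(547,33),(553,518),(195,518)]])[:,:2];print(t,t.mean(0))
E
```

```text
[[ 0.5899  0.2737]
 [ 0.5971 -0.0062]
 [ 0.4882 -0.0096]
 [ 0.4823  0.2699]] [0.5394 0.132 ]
len 0.27978386396297633 0.10829034331662603 yaw 1.3460766281515764 1.884492063033
hub [0.5414 0.047 ] bed [0.5385 0.1719]
tip [68.6559 -5.0237] 68.83946850604404 -4.184988615413992
tip [ 13.6289 -64.8044] 66.22207103747141 -78.12329510267236
tip [-58.236  -32.0518] 66.47370336514467 -151.17256249125498
tip [-50.6898  45.2388] 67.94118611317627 138.25224778943863
tip [28.3806 62.9845] 69.08327372022086 65.74382830043174
hubpix 0.09 [  2.3133 -81.0217]
hubpix 0.1 [  0.8286 -82.9942]
hubpix 0.11 [ -0.6562 -84.9667]
mj [25.1701  6.1456] [-25.4309   6.3357]
bj top [24.699  82.4248] [-25.9527  81.4337] padtop right [23.0725 69.5457] bottom [24.7974 70.7255] [-24.0657  71.8264]
core [ 0.5276 -0.248   0.073 ] disc [ 0.5895 -0.2557  0.025 ]
[[ 0.6354 -0.1812]
 [ 0.6304 -0.3424]
 [ 0.4118 -0.3341]
 [ 0.4165 -0.1754]] [ 0.5235 -0.2583]
```

```bash
cat >> h.py <<'E'
from scipy.spatial.transform import Rotation as Ro
def plan(tp,head,grip,n=None,tstep=.039,nmax=10,show=True):
    """rows from present pose to target TCP pos tp, heading of tool y = head (deg), tool down"""
    from bench import get_obs
    o=get_obs();p=o["eef_pos"].copy();q=o["eef_rot"];R=Ro.from_quat([q[1],q[2],q[3],q[0]])
    h=np.radians(head);y=np.array([np.cos(h),np.sin(h),0]);z=np.array([0,0,-1.]);x=np.cross(y,z)
    Rt=Ro.from_matrix(np.array([x,y,z]).T); tp=np.array(tp,float)
    ang=(R.inv()*Rt).magnitude(); d=np.linalg.norm(tp-p)
    N=n or max(1,int(np.ceil(max(d/tstep,np.degrees(ang)/7.0))))
    rv=(R.inv()*Rt).as_rotvec(); rows=[]
    for i in range(min(N,nmax)):
        s=R.inv().apply((tp-p)/(N-i)) ; r=rv/N
        rows.append(" ".join(f"{v:.3f}".rstrip('0').rstrip('.') if abs(v)>=.0005 else "0" for v in np.r_[s/.2,np.degrees(r)/60])+f" {grip}")
        p=p+R.apply(s); R=R*Ro.from_rotvec(r)
    print("t",round(o["time_s"],2),"pos",np.round(o["eef_pos"],4),"tooly head",round(np.degrees(np.arctan2(*(Ro.from_quat([q[1],q[2],q[3],q[0]]).as_matrix()[[1,0],1]))),2),"F",np.round(o["wrist_force"],1),"N",N)
    print("; ".join(rows))
E
python3 - <<'E'
from h import *
print(T((347,268),.003))
plan((.50,-.248,.2),88.5,1)
E
```

```text
[ 0.52800612 -0.24979525  0.003     ]
t 1.35 pos [0.1621 0.5517 0.2008] tooly head 73.62 F [-0.3  0.4 -0.3] N 23
-0.119 -0.146 0 0 0 -0.011 1; -0.118 -0.147 0 0 0 -0.011 1; -0.116 -0.149 0 0 0 -0.011 1; -0.114 -0.15 0 0 0 -0.011 1; -0.113 -0.151 0 0 0 -0.011 1; -0.111 -0.153 0 0 0 -0.011 1; -0.109 -0.154 0 0 0 -0.011 1; -0.108 -0.155 0 0 0 -0.011 1; -0.106 -0.156 0 0 0 -0.011 1; -0.104 -0.157 0 0 0 -0.011 1
```

Emit:
arm_command --motion "-0.12 -0.15 0 0 0 -0.01 1; -0.12 -0.15 0 0 0 -0.01 1; -0.12 -0.15 0 0 0 -0.01 1; -0.115 -0.15 0 0 0 -0.01 1; -0.115 -0.15 0 0 0 -0.01 1; -0.11 -0.155 0 0 0 -0.01 1; -0.11 -0.155 0 0 0 -0.01 1; -0.11 -0.155 0 0 0 -0.01 1; -0.105 -0.155 0 0 0 -0.01 1; -0.105 -0.155 0 0 0 -0.01 1"

```text
time_s: 2.18
eef_pos: [0.3129, 0.1946, 0.1995]
eef_rot: [0.002, 0.081, 0.997, 0.002]
wrist_force: [1.3, -0.3, -0.1]
opening: 1.0
```

Run:
```python
from h import *
plan((.50,-.248,.2),88.5,1)
```

```text
t 2.18 pos [0.3129 0.1946 0.1995] tooly head 80.73 F [ 1.3 -0.3 -0.1] N 13
-0.098 -0.156 0 0 0 -0.01 1; -0.097 -0.157 0 0 0 -0.01 1; -0.095 -0.158 0 0 0 -0.01 1; -0.093 -0.159 0 0 0 -0.01 1; -0.092 -0.16 0 0 0 -0.01 1; -0.09 -0.161 0 0 0 -0.01 1; -0.088 -0.162 0 0 0 -0.01 1; -0.087 -0.163 0 0 0 -0.01 1; -0.085 -0.164 0 0 0 -0.01 1; -0.083 -0.165 0 0 0 -0.01 1
```

Emit:
arm_command --motion "-0.1 -0.155 0 0 0 -0.01 1; -0.1 -0.155 0 0 0 -0.01 1; -0.095 -0.16 0 0 0 -0.01 1; -0.095 -0.16 0 0 0 -0.01 1; -0.095 -0.16 0 0 0 -0.01 1; -0.09 -0.16 0 0 0 -0.01 1; -0.09 -0.16 0 0 0 -0.01 1; -0.09 -0.165 0 0 0 -0.01 1; -0.085 -0.165 0 0 0 -0.01 1; -0.085 -0.165 0 0 0 -0.01 1"

```text
time_s: 3.02
eef_pos: [0.4652, -0.1655, 0.2038]
eef_rot: [0.008, 0.027, 1.0, 0.001]
wrist_force: [0.1, 0.7, 0.7]
opening: 1.004
```

Run:
```python
from h import *
plan((.50,-.248,.2),88.5,1)
```

```text
t 3.02 pos [ 0.4652 -0.1655  0.2038] tooly head 86.85 F [0.1 0.7 0.7] N 3
-0.065 -0.134 0.007 0.001 0.005 -0.009 1; -0.064 -0.135 0.007 0.001 0.005 -0.009 1; -0.063 -0.135 0.007 0.001 0.005 -0.009 1
```

Emit:
arm_command --motion "-0.065 -0.135 0.007 0 0.005 -0.01 1; -0.065 -0.135 0.007 0 0.005 -0.01 1; -0.065 -0.135 0.007 0 0.005 -0.01 1; 0 0 0 0 0 0 1; 0 0 0 0 0 0 1"

```text
time_s: 3.43
eef_pos: [0.503, -0.2612, 0.199]
eef_rot: [0.001, 0.015, 1.0, -0.0]
wrist_force: [-0.1, 1.1, -0.1]
opening: 1.0
```

Run:
```python
from bench import *
import cv2
o=get_obs();c=camera("wrist");cv2.imwrite("pics/wrist1.png",c["img"][:,:,::-1]);print(o)
print(search_frame("wrist","core"))
```

```text
{'time_s': 3.4333, 'q': array([-6.88642959e-01,  1.63299016e-01,  1.63096169e+00,  4.49585129e-04,
        1.34621046e+00, -2.22978721e+00]), 'dq': array([-0.03638441,  0.04887812, -0.04024524, -0.01349445, -0.01762251,
       -0.01384855]), 'joint_efforts': array([ -0.88982932, -43.17343712, -35.98654747,  -0.10892106,
        -0.16622148,  -0.075044  ]), 'eef_pos': array([ 0.50300879, -0.26123757,  0.19897856]), 'eef_rot': array([ 5.74947613e-04,  1.48754231e-02,  9.99889174e-01, -1.78613398e-04]), 'wrist_force': array([-0.08371448,  1.09056233, -0.12248773]), 'torque': array([0.00488041, 0.07879849, 0.04018207]), 'opening': 0.9999740683435431}
[{'box': [127.5, 196.0, 199.7, 258.2], 'conf': 0.97}, {'box': [315.8, 202.6, 358.5, 266.4], 'conf': 0.87}, {'box': [433.9, 266.2, 497.0, 333.7], 'conf': 0.7}, {'box': [145.5, 267.0, 206.4, 330.3], 'conf': 0.65}, {'box': [445.2, 191.9, 517.8, 253.3], 'conf': 0.62}]
```

View pics/wrist1.png

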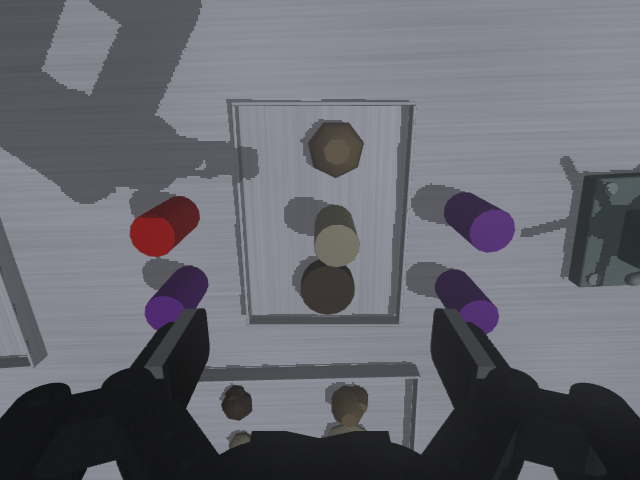

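```bash
cat >> h.py <<'E'
Kw=np.array([[386.71132006,0,319.62877649],[0,386.71132006,236.46632481],[0,0,1]])
M=np.array([[6.50601514e-05,-9.51400876e-01,-3.07955140e-01,7.81185812e-02],[9.99999992e-01,2.92953423e-05,1.20759590e-04,-1.01309215e-03],[-1.05869129e-04,-3.07955146e-01,9.51400871e-01,-1.73458417e-01]])
def wpose(pos,q):
    R=Ro.from_quat([q[1],q[2],q[3],q[0]]).as_matrix()
    return np.c_[R@M[:,:3],R@M[:,3]+pos]
def wray(uv,z,pos,q): return ray(uv,z,Kw,wpose(np.array(pos),q))
E
python3 - <<'E'
from h import *; import cv2
a=cv2.imread("pics/wrist1.png");cv2.imwrite("pics/w1c.png",cv2.resize(a[180:300,240:420],None,fx=4,fy=4,interpolation=cv2.INTER_CUBIC))
pos=[.50300879,-.26123757,.19897856];q=[5.7e-4,.014875,.99988917,-1.786e-4]
print(wray((336.8,246),.073,pos,q),wray((336.5,224),.003,pos,q))
plan((.528,-.25,.2),88.5,1)
E
```

```text
[ 0.53056493 -0.24898038  0.073     ] [ 0.53213751 -0.24636392  0.003     ]
t 3.53 pos [ 0.5027 -0.2601  0.1992] tooly head 88.36 F [-0.3 -0.4  0.7] N 1
-0.125 0.054 -0.004 -0.001 0.001 -0.002 1
```

View pics/w1c.png

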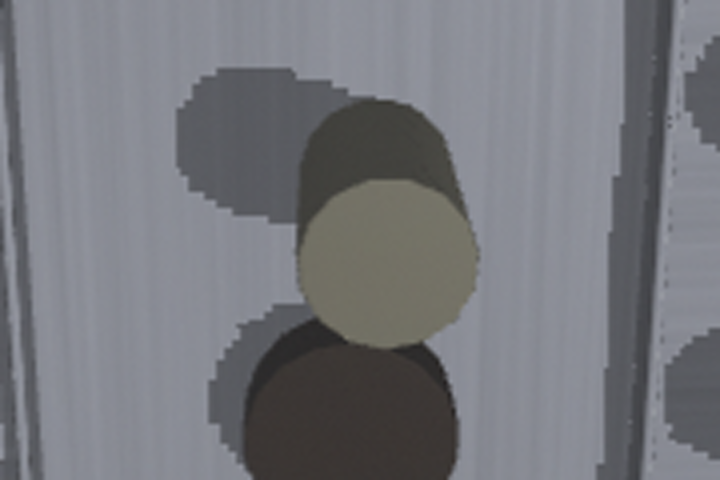

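Emit:
arm_command --motion "-0.068 0.025 0.1 0 0 0 1; -0.065 0.025 0.15 0 0 0 1; 0 0.002 0.19 0 0 0 1; 0 0 0.19 0 0 0 1; 0 0 0.12 0 0 0 1; 0 0 0 0 0 0 1"

```text
time_s: 4.03
eef_pos: [0.5337, -0.245, 0.0515]
eef_rot: [0.006, 0.011, 1.0, -0.004]
wrist_force: [-0.8, 0.7, -1.1]
opening: 1.001
```

Run:
```python
from h import *
plan((.5295,-.2485,.027),88.5,1)
```

```text
t 4.03 pos [ 0.5337 -0.245   0.0515] tooly head 88.71 F [-0.8  0.7 -1.1] N 1
0.022 -0.017 0.122 -0.007 0.012 0.003 1
```

Emit:
arm_command --motion "0.012 -0.009 0.06 -0.003 0.006 0 1; 0.01 -0.008 0.06 -0.003 0.006 0 1; 0 0 0 0 0 0 1; 0 0 0 0 0 0 1"

```text
time_s: 4.37
eef_pos: [0.5303, -0.2469, 0.0296]
eef_rot: [0.001, 0.01, 1.0, -0.001]
wrist_force: [0.8, -0.1, 0.5]
opening: 0.997
```

Run:
```python
from h import *
plan((.5295,-.2485,.026),88.5,1)
```

```text
t 4.37 pos [ 0.5303 -0.2469  0.0296] tooly head 88.89 F [ 0.8 -0.1  0.5] N 1
0.004 -0.008 0.018 -0.002 0.001 0.007 1
```

Good; close on the core.

Emit:
arm_command --motion "0.004 -0.008 0.015 0 0 0 1; 0 0 0 0 0 0 0; 0 0 0 0 0 0 0; 0 0 0 0 0 0 0; 0 0 0 0 0 0 0; 0 0 0 0 0 0 0; 0 0 0 0 0 0 0; 0 0 0 0 0 0 0"

```text
time_s: 5.03
eef_pos: [0.5326, -0.2514, 0.0319]
eef_rot: [0.004, 0.01, 1.0, -0.004]
wrist_force: [-0.1, -0.1, -0.7]
opening: 0.409
```

Run:
```python
from h import *
from bench import *
print(get_obs()["opening"])
plan((.53,-.2485,.13),88.5,0)
```

```text
0.40908690156649286
t 5.03 pos [ 0.5326 -0.2514  0.0319] tooly head 88.84 F [-0.1 -0.1 -0.7] N 3
0.003 0.004 -0.164 -0.002 0.003 0.002 0; 0.004 0.004 -0.164 -0.002 0.003 0.002 0; 0.004 0.004 -0.164 -0.002 0.003 0.002 0
```

Emit:
arm_command --motion "0 0 0 0 0 0 0; 0 0 -0.1 0 0 0 0; 0 0 -0.16 0 0 0 0; 0 0 -0.16 0 0 0 0; 0 0 -0.16 0 0 0 0; 0 0 0 0 0 0 0; 0 0 0 0 0 0 0"

```text
time_s: 5.62
eef_pos: [0.5279, -0.248, 0.1472]
eef_rot: [-0.001, 0.01, 1.0, -0.0]
wrist_force: [-1.0, 0.6, -3.7]
opening: 0.413
```

Run:
```python
from h import *
from bench import *
import cv2
o=get_obs();print(o["opening"],o["eef_pos"],o["eef_rot"],o["wrist_force"])
c=camera("wrist");cv2.imwrite("pics/wrist2.png",c["img"][:,:,::-1])
plan((.54,.17,.19),1.5,0)
```

```text
0.4126891703340318 [ 0.52790887 -0.2480137   0.14722351] [-5.29996750e-04  1.01704764e-02  9.99948128e-01 -1.45813895e-04] [-1.02540677  0.61890131 -3.72403057]
t 5.67 pos [ 0.5285 -0.2484  0.1477] tooly head 88.84 F [ 1.4  0.6 -0.8] N 13
-0.001 0.161 -0.016 0 0 0.112 0; 0.018 0.16 -0.016 0 0 0.112 0; 0.036 0.157 -0.016 0 0 0.112 0; 0.054 0.152 -0.016 0 0 0.112 0; 0.072 0.144 -0.016 0 0 0.112 0; 0.088 0.135 -0.016 0 0 0.112 0; 0.103 0.124 -0.016 0 0 0.112 0; 0.117 0.111 -0.016 0 0 0.112 0; 0.129 0.096 -0.016 0 0 0.112 0; 0.139 0.08 -0.016 0 0 0.112 0
```

View pics/wrist2.png

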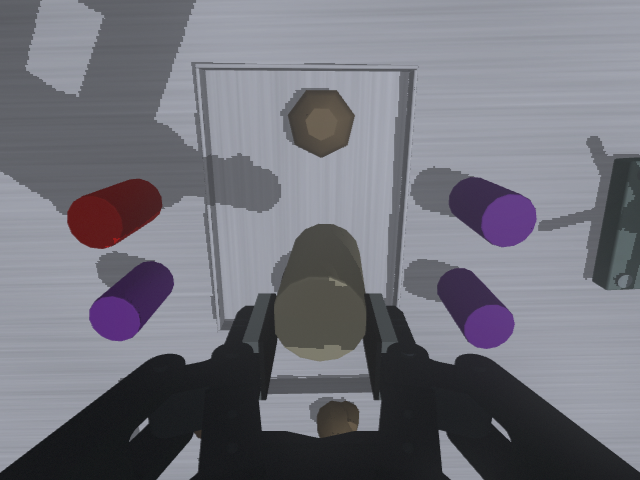

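Emit:
arm_command --motion "0 0.16 -0.06 0 0 0.11 0; 0.02 0.16 -0.06 0 0 0.11 0; 0.035 0.155 -0.06 0 0 0.11 0; 0.055 0.15 -0.04 0 0 0.11 0; 0.07 0.145 0 0 0 0.11 0; 0.09 0.135 0 0 0 0.11 0; 0.105 0.125 0 0 0 0.11 0; 0.115 0.11 0 0 0 0.11 0; 0.13 0.095 0 0 0 0.11 0; 0.14 0.08 0 0 0 0.11 0"

```text
time_s: 6.5
eef_pos: [0.5319, 0.0806, 0.1761]
eef_rot: [-0.011, 0.578, 0.816, -0.005]
wrist_force: [-0.4, -0.3, -2.1]
opening: 0.415
```

Run:
```python
from h import *
plan((.539,.17,.19),1.5,0)
```

```text
t 6.5 pos [0.5319 0.0806 0.1761] tooly head 19.4 F [-0.4 -0.3 -2.1] N 3
0.137 0.06 -0.023 -0.007 -0.003 0.099 0; 0.142 0.046 -0.023 -0.007 -0.003 0.099 0; 0.146 0.031 -0.023 -0.007 -0.003 0.099 0
```

Emit:
arm_command --motion "0.135 0.06 -0.03 -0.007 -0.003 0.1 0; 0.14 0.045 -0.02 -0.007 -0.003 0.1 0; 0.145 0.03 -0.02 -0.007 -0.003 0.1 0; 0 0 0 0 0 0 0; 0 0 0 0 0 0 0"

```text
time_s: 6.92
eef_pos: [0.5326, 0.1798, 0.18]
eef_rot: [-0.006, 0.704, 0.71, -0.005]
wrist_force: [-0.4, -1.1, -1.9]
opening: 0.414
```

Run:
```python
from h import *
from bench import *
import cv2
o=get_obs();print(o["eef_pos"].tolist(),o["eef_rot"].tolist(),o["dq"])
c=camera("wrist");cv2.imwrite("pics/wrist3.png",c["img"][:,:,::-1])
plan((.539,.17,.13),1.5,0)
```

```text
[0.5325745550407918, 0.17978913666678176, 0.17998050254733072] [-0.0059085697205106405, 0.7040883382083276, 0.7100676460971445, -0.0053515202469702604] [ 0.05509734  0.02633953  0.002861    0.02477093 -0.00998128  0.07836362]
t 6.97 pos [0.5323 0.1797 0.1798] tooly head 0.45 F [-0.1  0.8 -2.3] N 2
-0.025 0.018 0.124 -0.008 -0.001 -0.009 0; -0.025 0.017 0.124 -0.008 -0.001 -0.009 0
```

View pics/wrist3.png

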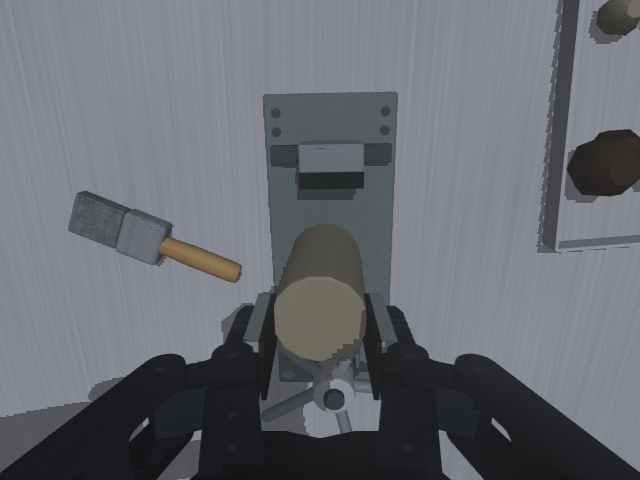

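Run:
```python
from h import *
import cv2
a=cv2.imread("pics/wrist3.png");cv2.imwrite("pics/w3c.png",cv2.resize(a[80:220,240:420],None,fx=4,fy=4,interpolation=cv2.INTER_CUBIC))
pos=[.53257,.17979,.17998];q=[-.00591,.70409,.71007,-.00535]
vx=np.array([np.cos(np.radians(1.6)),np.sin(np.radians(1.6))]);vy=np.array([-vx[1],vx[0]]);o=np.array([.5394,.132])
L=lambda p,z:np.round(1000*np.array([vx,vy])@(wray(p,z,pos,q)[:2]-o),1)
for n,p,z in [("pad",(331,188.5),.058),("jawtop front",(331,176),.058),("jawtop back",(331,145),.058),("bedcornL",(263.5,95),.02),("bedcornR",(397.5,93),.02),("jL",(299,188),.058),("jR",(364,188),.058)]: print(n,L(p,z),wray(p,z,pos,q))
```

```text
pad [ 0.8 69.4] [0.53824422 0.20137245 0.058     ]
jawtop front [ 0.9 79. ] [0.5380748 0.2110213 0.058    ]
jawtop back [  1.1 102.2] [0.53766879 0.23414371 0.058     ]
bedcornL [-52.8 139.7] [0.48267425 0.27021751 0.02      ]
bedcornR [ 55.6 139.1] [0.59110977 0.27259322 0.02      ]
jL [-23.9  70.2] [0.51352792 0.20147721 0.058     ]
jR [26.2 69.4] [0.56365072 0.20205513 0.058     ]
```

View pics/w3c.png

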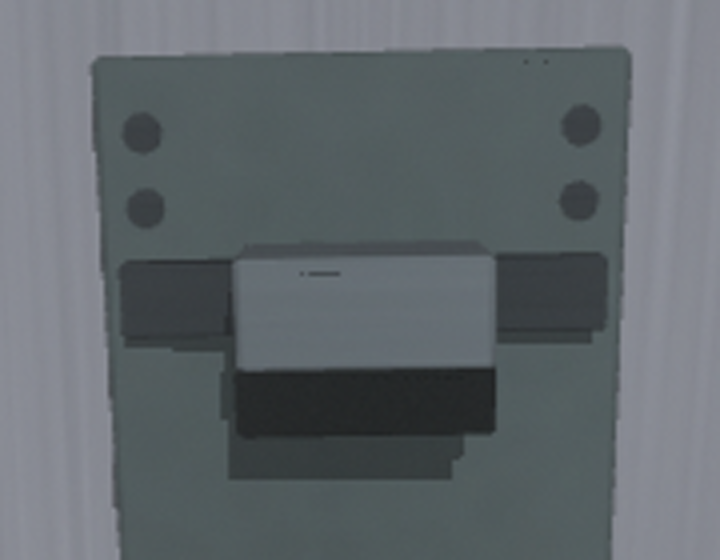

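Emit:
arm_command --motion "-0.025 0.016 0.06 -0.008 0 -0.009 0; -0.025 0.016 0.1 -0.008 0 -0.009 0; 0 0 0.08 0 0 0 0; 0 0 0 0 0 0 0; 0 0 0 0 0 0 0"

```text
time_s: 7.38
eef_pos: [0.5371, 0.1649, 0.1262]
eef_rot: [-0.002, 0.696, 0.718, -0.002]
wrist_force: [-0.5, -0.1, -1.9]
opening: 0.412
```

Run:
```python
from h import *
plan((.5385,.169,.1),1.6,0)
```

```text
t 7.38 pos [0.5371 0.1649 0.1262] tooly head 1.72 F [-0.5 -0.1 -1.9] N 1
0.02 0.008 0.131 -0.005 0 0.002 0
```

Emit:
arm_command --motion "0.01 0.005 0.1 -0.003 0 0 0; 0.01 0.003 0.1 -0.003 0 0 0; 0 0 0.06 0 0 0 0; 0 0 0 0 0 0 0; 0 0 0 0 0 0 0"

```text
time_s: 7.8
eef_pos: [0.541, 0.1658, 0.0756]
eef_rot: [0.001, 0.697, 0.717, 0.001]
wrist_force: [-0.4, -0.4, -0.7]
opening: 0.41
```

Run:
```python
from h import *
plan((.5385,.169,.06),1.6,0)
```

```text
t 7.8 pos [0.541  0.1658 0.0756] tooly head 1.6 F [-0.4 -0.4 -0.7] N 1
0.016 -0.012 0.078 0.004 0 0 0
```

Emit:
arm_command --motion "0.01 -0.008 0.05 0.002 0 0 0; 0.006 -0.004 0.04 0.002 0 0 0; 0 0 0 0 0 0 0; 0 0 0 0 0 0 0"

```text
time_s: 8.13
eef_pos: [0.5407, 0.169, 0.0592]
eef_rot: [0.001, 0.697, 0.717, 0.001]
wrist_force: [-0.5, 0.6, -1.5]
opening: 0.41
```

Run:
```python
from h import *
from bench import *
import cv2
plan((.5385,.169,.05),1.6,0)
c=camera("side");cv2.imwrite("pics/side1.png",cv2.resize(c["img"][150:280,270:430,::-1],None,fx=4.5,fy=4.5,interpolation=cv2.INTER_CUBIC))
c=camera("top");cv2.imwrite("pics/top1.png",cv2.resize(c["img"][165:275,100:285,::-1],None,fx=4.3,fy=4.3,interpolation=cv2.INTER_CUBIC))
```

```text
t 8.13 pos [0.5407 0.169  0.0592] tooly head 1.59 F [-0.5  0.6 -1.5] N 1
0 -0.011 0.046 0.004 0 0 0
```

View pics/side1.png

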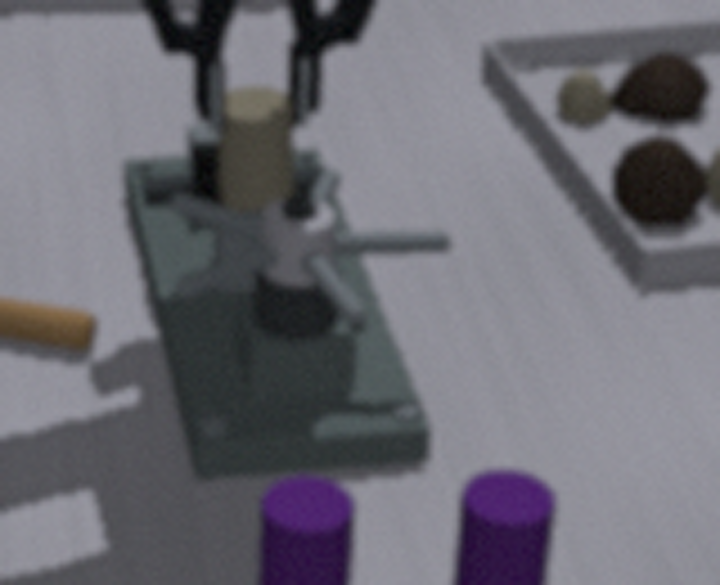

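View pics/top1.png

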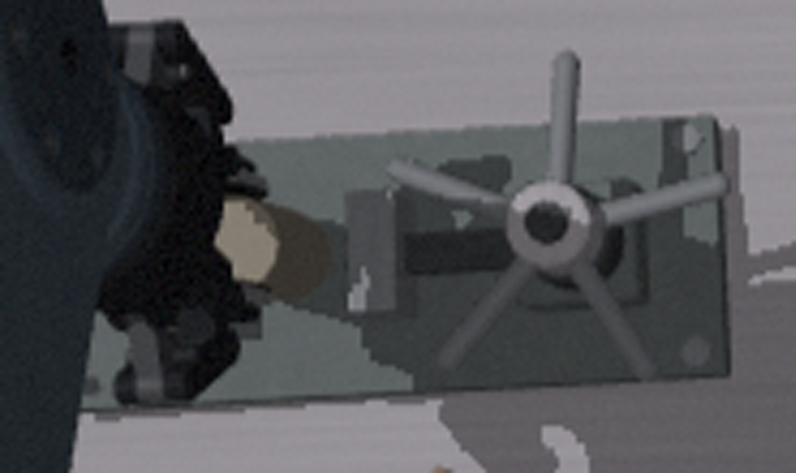

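Emit:
arm_command --motion "0 -0.008 0.02 0.004 0 0 0; 0 0 0.02 0 0 0 0; 0 0 0 0 0 0 0"

```text
time_s: 8.48
eef_pos: [0.5398, 0.1691, 0.0518]
eef_rot: [0.0, 0.697, 0.717, 0.001]
wrist_force: [-0.1, -0.8, -2.4]
opening: 0.416
```

Emit:
arm_command --motion "0 0 0.01 0 0 0 0; 0 0 0 0 0 0 0"

```text
time_s: 8.65
eef_pos: [0.5397, 0.1691, 0.0495]
eef_rot: [0.0, 0.697, 0.717, 0.001]
wrist_force: [-0.4, -0.2, -2.6]
opening: 0.409
```

Emit:
arm_command --motion "0 0 0.01 0 0 0 0; 0 0 0 0 0 0 0"

```text
time_s: 8.82
eef_pos: [0.5408, 0.1694, 0.0491]
eef_rot: [0.001, 0.697, 0.717, 0.001]
wrist_force: [0.3, 0.4, -2.6]
opening: 0.412
```

Emit:
arm_command --motion "0 0 0.006 0 0 0 0; 0 0 0 0 0 0 0"

```text
time_s: 8.98
eef_pos: [0.5415, 0.1696, 0.0491]
eef_rot: [0.001, 0.697, 0.717, 0.002]
wrist_force: [-0.3, -0.1, -1.8]
opening: 0.412
```

Emit:
arm_command --motion "0 0 0.015 0 0 0 0; 0 0 0.005 0 0 0 0"

```text
time_s: 9.15
eef_pos: [0.5423, 0.17, 0.0487]
eef_rot: [0.001, 0.697, 0.717, 0.002]
wrist_force: [-5.8, -0.5, 6.6]
opening: 0.415
```

Emit:
arm_command --motion "0 0 0.015 0 0 0 0; 0 0 0.005 0 0 0 0"

```text
time_s: 9.32
eef_pos: [0.5422, 0.1704, 0.0488]
eef_rot: [0.001, 0.697, 0.717, 0.002]
wrist_force: [-4.4, -1.9, 3.3]
opening: 0.412
```

Emit:
arm_command --motion "0 0 -0.02 0 0 0 0; 0 -0.012 -0.01 0.003 0 0 0; 0 -0.006 0 0 0 0 0; 0 0 0 0 0 0 0"

```text
time_s: 9.65
eef_pos: [0.5385, 0.1702, 0.0548]
eef_rot: [0.0, 0.697, 0.717, 0.001]
wrist_force: [0.1, 0.0, -1.7]
opening: 0.415
```

Run:
```python
from h import *
plan((.5385,.170,.05),1.6,0)
```

```text
t 9.65 pos [0.5385 0.1702 0.0548] tooly head 1.67 F [ 0.1  0.  -1.7] N 1
-0.001 0 0.024 0.002 -0.001 0.001 0
```

Emit:
arm_command --motion "0 0 0.022 0 0 0 0; 0 -0.003 0.01 0 0 0 0; 0 0 0 0 0 0 0"

```text
time_s: 9.9
eef_pos: [0.5389, 0.1703, 0.0488]
eef_rot: [0.001, 0.697, 0.717, 0.002]
wrist_force: [-3.0, -0.6, 5.1]
opening: 0.409
```

Standing on the bed (same 48.8 mm height as before); release.

Emit:
arm_command --motion "0 0 0 0 0 0 1; 0 0 0 0 0 0 1; 0 0 0 0 0 0 1; 0 0 0 0 0 0 1; 0 0 0 0 0 0 1; 0 0 0 0 0 0 1"

```text
time_s: 10.4
eef_pos: [0.5392, 0.1702, 0.0478]
eef_rot: [0.001, 0.697, 0.717, 0.002]
wrist_force: [0.5, -0.1, 1.0]
opening: 1.001
```

Run:
```python
from h import *
plan((.538,.170,.17),1.6,1)
```

```text
t 10.4 pos [0.5392 0.1702 0.0478] tooly head 1.65 F [ 0.5 -0.1  1. ] N 4
0 -0.001 -0.153 0.001 0 0 1; 0 -0.001 -0.153 0.001 0 0 1; 0 -0.001 -0.153 0.001 0 0 1; 0 -0.001 -0.153 0.001 0 0 1
```

Emit:
arm_command --motion "0 0 -0.1 0 0 0 1; 0 0 -0.15 0 0 0 1; 0 0 -0.15 0 0 0 1; 0 0 -0.15 0 0 0 0; 0 0 -0.1 0 0 0 0; 0 0 0 0 0 0 0"

```text
time_s: 10.9
eef_pos: [0.536, 0.1696, 0.1801]
eef_rot: [-0.002, 0.697, 0.717, -0.001]
wrist_force: [0.3, -0.1, -0.0]
opening: 0.607
```

Run:
```python
from h import *
from bench import *
import cv2
o=get_obs();print(o["eef_pos"].tolist(),o["eef_rot"].tolist())
c=camera("wrist");cv2.imwrite("pics/wrist4.png",c["img"][:,:,::-1])
h=np.array([.5418,.047]);a=np.radians(17)
t=h+.06*np.array([np.cos(a),np.sin(a)])
plan((t[0],t[1],.17),17,0)
```

```text
[0.536047557901236, 0.1695864524253025, 0.18011408786556177] [-0.0016586868174701401, 0.6969802635288439, 0.7170876276082139, -0.0010465851749293]
t 10.95 pos [0.5354 0.1695 0.1784] tooly head 1.63 F [0.7 0.  0. ] N 4
-0.133 0.076 0.01 -0.001 0 -0.064 0; -0.138 0.067 0.01 -0.001 0 -0.064 0; -0.142 0.057 0.01 -0.001 0 -0.064 0; -0.146 0.048 0.01 -0.001 0 -0.064 0
```

View pics/wrist4.png

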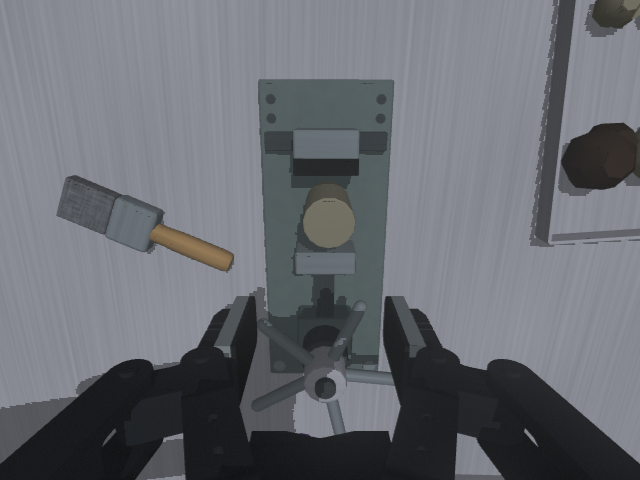

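Run:
```python
from h import *
import cv2
a=cv2.imread("pics/wrist4.png");cv2.imwrite("pics/w4c.png",cv2.resize(a[120:300,230:420],None,fx=3.3,fy=3.3,interpolation=cv2.INTER_CUBIC))
pos=[.53605,.16959,.18011];q=[-.001659,.69698,.717088,-.0010466]
vx=np.array([np.cos(np.radians(1.6)),np.sin(np.radians(1.6))]);vy=np.array([-vx[1],vx[0]]);o=np.array([.5394,.132])
L=lambda p,z:np.round(1000*np.array([vx,vy])@(wray(p,z,pos,q)[:2]-o),1)
for n,p,z in [("core",(329.5,222.5),.09),("pad",(326,174.5),.058),("bedcL",(259,80),.02),("bedcR",(394,80),.02),("hub .1",(326,387),.1),("hub .105",(326,387),.105),("jL",(296,252),.058),("jR",(355,252),.058),("tip",(262,323),.09),("tip",(362,306),.09),("tip",(257,408),.09)]: print(n,L(p,z),wray(p,z,pos,q))
```

```text
core [ 3.4 41. ] [0.54161961 0.17303834 0.09      ]
pad [ 1.1 70. ] [0.53855188 0.20197543 0.058     ]
bedcL [-52.6 139.8] [0.48293155 0.27027032 0.02      ]
bedcR [ 55.7 139.8] [0.59113081 0.27332625 0.02      ]
hub .1 [  1.5 -90.9] [0.54344691 0.04120461 0.1       ]
hub .105 [  1.4 -86.8] [0.54325047 0.0452714  0.105     ]
jL [-23.    6.9] [0.51625673 0.13826608 0.058     ]
jR [25.1  7. ] [0.56424843 0.1396999  0.058     ]
tip [-48.1 -39.8] [0.49242661 0.09089967 0.09      ]
tip [ 28.6 -24.9] [0.56870697 0.10788355 0.09      ]
tip [ -55.9 -120.3] [0.48685187 0.01015002 0.09      ]
```

View pics/w4c.png

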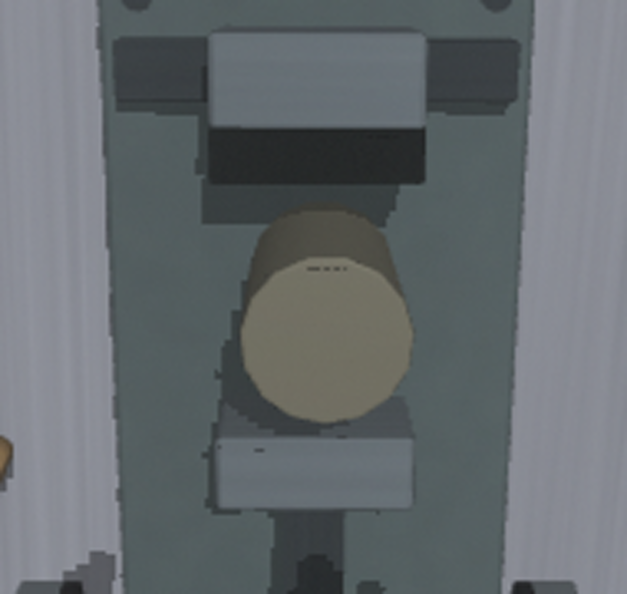

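Emit:
arm_command --motion "-0.135 0.075 0 0 0 -0.064 0; -0.14 0.065 0 0 0 -0.064 0; -0.14 0.055 0 0 0 -0.064 0; -0.145 0.05 0 0 0 -0.064 0; 0 0 0 0 0 0 0; 0 0 0 0 0 0 0"

```text
time_s: 11.45
eef_pos: [0.597, 0.062, 0.1702]
eef_rot: [-0.006, 0.588, 0.809, -0.003]
wrist_force: [-0.8, 0.3, -0.9]
opening: -0.0
```

```bash
cat >> h.py <<'E'
HUB=np.array([.542,.0468])
def hub():
    from bench import get_obs
    o=get_obs();p=o["eef_pos"];q=o["eef_rot"];R=Ro.from_quat([q[1],q[2],q[3],q[0]]).as_matrix()
    d=p[:2]-HUB; r=np.hypot(*d);a=np.arctan2(d[1],d[0]);F=o["wrist_force"]
    print("t",round(o["time_s"],2),"r %.1f ang %.1f head %.1f z %.1f"%(r*1e3,np.degrees(a),np.degrees(np.arctan2(R[1,1],R[0,1])),p[2]*1e3),"F",np.round(F,1),"Ftan(ccw) %.1f Frad %.1f"%(-F[0]*np.sin(a)+F[1]*np.cos(a),F[0]*np.cos(a)+F[1]*np.sin(a)),"T",np.round(o["torque"],2),"open",round(o["opening"],3))
def at(r,ang,z): a=np.radians(ang);return (*(HUB+r*np.array([np.cos(a),np.sin(a)])),z)
E
python3 - <<'E'
from h import *
from bench import *
import cv2
hub()
o=get_obs();print(o["eef_pos"].tolist(),o["eef_rot"].tolist())
c=camera("wrist");cv2.imwrite("pics/wrist5.png",c["img"][:,:,::-1])
plan(at(.06,17,.12),17,0)
E
```

```text
t 11.45 r 57.1 ang 15.5 head 17.9 z 170.2 F [-0.8  0.3 -0.9] Ftan(ccw) 0.5 Frad -0.7 T [ 0.05  0.04 -0.02] open -0.0
[0.597022837649816, 0.06202408701899446, 0.17023075569951412] [-0.006176775723909103, 0.5883221540408272, 0.8085961883386514, -0.003330872351451241]
t 11.5 pos [0.5968 0.062  0.17  ] tooly head 17.94 F [-0.4 -0.   0. ] N 2
0.003 0.01 0.125 -0.006 -0.003 0.008 0; 0.003 0.009 0.125 -0.006 -0.003 0.008 0
```

View pics/wrist5.png

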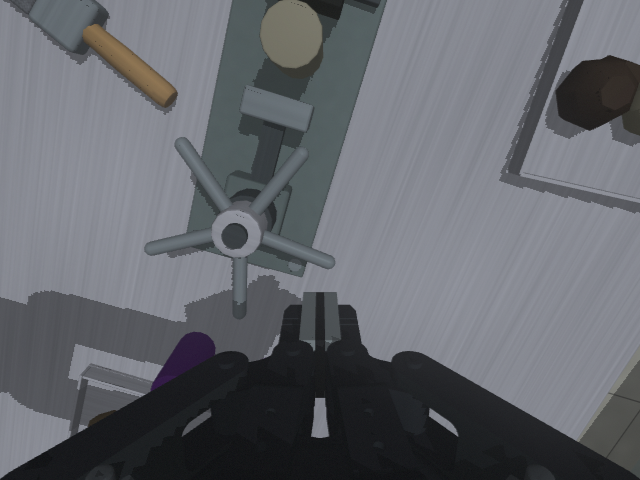

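```bash
cat >> h.py <<'E'
def spokes(pix,pos,q,z=.09):
    for p in pix:
        w=wray(p,z,pos,q)[:2]-HUB; print(p,"r %.1f ang(world) %.1f vise %.1f"%(1e3*np.hypot(*w),np.degrees(np.arctan2(w[1],w[0])),np.degrees(np.arctan2(w[1],w[0]))-1.6))
E
python3 - <<'E'
from h import *
pos=[.59702,.06202,.17023];q=[-.006177,.58832,.808596,-.00333]
spokes([(332,263),(304,153),(182,142),(148,249),(239,314)],pos,q)
for z in (.09,.1,.105): print(z,wray((236,234),z,pos,q))
# project finger target
W=wpose(np.array(pos),q);X=np.array([.6,.0625,.09]);c=W[:,:3].T@(X-W[:,3]);u=Kw@c;print(u[:2]/u[2])
E
```

```text
(332, 263) r 68.7 ang(world) -3.9 vise -5.5
(304, 153) r 67.6 ang(world) 66.3 vise 64.7
(182, 142) r 66.4 ang(world) 138.2 vise 136.6
(148, 249) r 67.1 ang(world) -148.6 vise -150.2
(239, 314) r 66.4 ang(world) -76.0 vise -77.6
0.09 [0.54080845 0.04178189 0.09      ]
0.1 [0.54213142 0.04547751 0.1       ]
0.105 [0.54279291 0.04732532 0.105     ]
[326.87663184 232.26494155]
```

Emit:
arm_command --motion "0.015 0.01 0.1 -0.006 -0.003 -0.02 0; 0.01 0.01 0.15 -0.006 -0.003 -0.02 0; 0 0 0.05 0 0 0 0; 0 0 0 0 0 0 0"

```text
time_s: 11.83
eef_pos: [0.5967, 0.0706, 0.1067]
eef_rot: [-0.001, 0.571, 0.821, -0.0]
wrist_force: [0.3, 0.1, -0.7]
opening: 0.0
```

Run:
```python
from h import *
hub();plan(at(.06,20,.07),20,0)
```

```text
t 11.83 r 59.6 ang 23.6 head 20.3 z 106.7 F [ 0.3  0.1 -0.7] Ftan(ccw) -0.0 Frad 0.3 T [ 0.05 -0.    0.03] open 0.0
t 11.83 pos [0.5967 0.0706 0.1067] tooly head 20.34 F [ 0.3  0.1 -0.7] N 1
-0.019 0.002 0.183 -0.001 0 0.006 0
```

Emit:
arm_command --motion "-0.008 0 0.1 0 0 0 0; -0.008 0 0.08 0 0 0 0; 0 0 0 0 0 0 0; 0 0 0 0 0 0 0"

```text
time_s: 12.17
eef_pos: [0.5969, 0.0703, 0.0717]
eef_rot: [-0.001, 0.571, 0.821, -0.001]
wrist_force: [0.9, -0.5, -0.1]
opening: 0.001
```

Run:
```python
from h import *
hub();plan(at(.06,0,.072),0,0,n=6)
```

```text
t 12.17 r 59.7 ang 23.2 head 20.4 z 71.7 F [ 0.9 -0.5 -0.1] Ftan(ccw) -0.9 Frad 0.7 T [ 0.01  0.02 -0.02] open 0.001
t 12.17 pos [0.5969 0.0703 0.0717] tooly head 20.35 F [ 0.9 -0.5 -0.1] N 6
-0.02 -0.003 0 0 0 0.057 0; -0.02 -0.002 0 0 0 0.057 0; -0.02 0 0 0 0 0.057 0; -0.02 0.001 0 0 0 0.057 0; -0.02 0.002 0 0 0 0.057 0; -0.02 0.003 0 0 0 0.057 0
```

Emit:
arm_command --motion "-0.02 -0.002 0 0 0 0.06 0; -0.02 -0.002 0 0 0 0.06 0; -0.02 -0.001 0 0 0 0.06 0; -0.02 -0.001 0 0 0 0.06 0; -0.02 -0.001 0 0 0 0.06 0"

```text
time_s: 12.58
eef_pos: [0.6032, 0.0523, 0.0801]
eef_rot: [0.002, 0.696, 0.718, 0.002]
wrist_force: [0.4, 0.1, 0.4]
opening: 0.002
```

Run:
```python
from h import *
hub()
```

```text
t 12.58 r 61.5 ang 5.1 head 1.7 z 80.1 F [0.4 0.1 0.4] Ftan(ccw) 0.1 Frad 0.4 T [0.03 0.04 0.03] open 0.002
```

Run:
```python
from h import *
from bench import *
import cv2
hub()
o=get_obs();print(o["eef_pos"].tolist(),o["eef_rot"].tolist())
c=camera("wrist");cv2.imwrite("pics/wrist6.png",c["img"][:,:,::-1]);hub()
```

```text
t 12.58 r 61.5 ang 5.1 head 1.7 z 80.1 F [0.4 0.1 0.4] Ftan(ccw) 0.1 Frad 0.4 T [0.03 0.04 0.03] open 0.002
[0.6032128800651201, 0.05231375536059953, 0.08012130389983826] [0.0015614590984105205, 0.696344076788655, 0.717704614480407, 0.00160465584164419]
t 12.63 r 61.9 ang 4.4 head 1.5 z 80.6 F [ 0.7 -0.9  0.2] Ftan(ccw) -1.0 Frad 0.6 T [-0.03 -0.01 -0.02] open -0.002
```

View pics/wrist6.png

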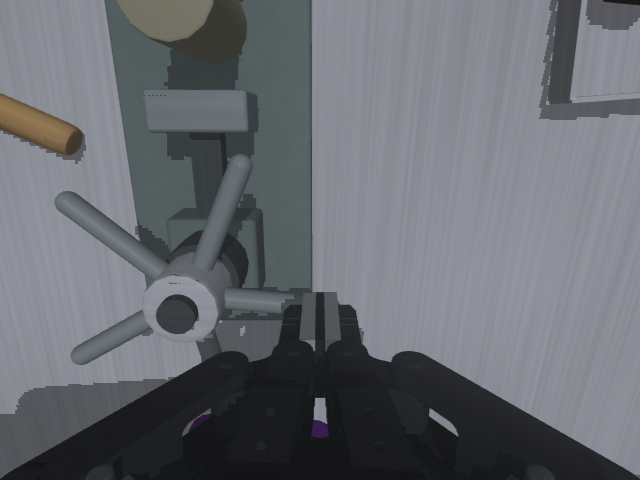

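Run:
```python
from h import *
pos=[.6032,.0523,.0801];q=[.00156,.69634,.7177,.0016]
spokes([(243,160),(64,198),(77,358),(290,300)],pos,q)
plan(at(.06,2,.069),0,0,n=3)
```

```text
(243, 160) r 68.5 ang(world) 67.3 vise 65.7
(64, 198) r 67.8 ang(world) 138.6 vise 137.0
(77, 358) r 68.4 ang(world) -148.5 vise -150.1
(290, 300) r 46.5 ang(world) -1.3 vise -2.9
t 12.63 pos [0.6037 0.0516 0.0806] tooly head 1.49 F [ 0.7 -0.9  0.2] N 3
-0.004 -0.003 0.019 0.002 0 0.008 0; -0.004 -0.003 0.019 0.002 0 0.008 0; -0.004 -0.003 0.019 0.002 0 0.008 0
```

Emit:
arm_command --motion "0 -0.003 0.03 0.002 0 0 0; 0 -0.003 0.03 0.002 0 0 0; -0.01 -0.001 0.01 0 0 0.03 0"

```text
time_s: 12.88
eef_pos: [0.6048, 0.0501, 0.0701]
eef_rot: [0.003, 0.708, 0.707, 0.002]
wrist_force: [0.3, 0.0, -0.1]
opening: 0.001
```

Run:
```python
from h import *
hub()
```

```text
t 12.88 r 62.9 ang 3.0 head -0.1 z 70.1 F [ 0.3  0.  -0.1] Ftan(ccw) -0.0 Frad 0.3 T [-0.02  0.    0.02] open 0.001
```

Emit:
arm_command --motion "-0.015 -0.004 0.002 0 0 0.04 0; -0.015 -0.004 0.002 0 0 0.04 0; -0.015 -0.003 0.002 0 0 0.04 0"

```text
time_s: 13.13
eef_pos: [0.6017, 0.0423, 0.068]
eef_rot: [0.002, 0.75, 0.661, 0.002]
wrist_force: [-0.7, 0.5, -0.6]
opening: 0.0
```

Run:
```python
from h import *
hub()
```

```text
t 13.13 r 59.8 ang -4.3 head -7.2 z 68.0 F [-0.7  0.5 -0.6] Ftan(ccw) 0.5 Frad -0.8 T [-0.02 -0.01  0.03] open 0.0
```

Run:
```python
from h import *
from bench import *
import cv2
o=get_obs();print(o["eef_pos"].tolist(),o["eef_rot"].tolist())
c=camera("wrist");cv2.imwrite("pics/wrist7.png",c["img"][:,:,::-1]);hub()
c=camera("side");cv2.imwrite("pics/side2.png",cv2.resize(c["img"][140:270,270:430,::-1],None,fx=4.5,fy=4.5,interpolation=cv2.INTER_CUBIC))
```

```text
[0.6016558015907544, 0.04234622216666361, 0.06798870785775663] [0.0020748924148346337, 0.7502155370926521, 0.6611867633484717, 0.0020992139058646025]
t 13.18 r 59.6 ang -4.7 head -7.4 z 67.8 F [-0.   0.1 -0.4] Ftan(ccw) 0.1 Frad -0.0 T [-0.01  0.03 -0.  ] open -0.002
```

View pics/wrist7.png

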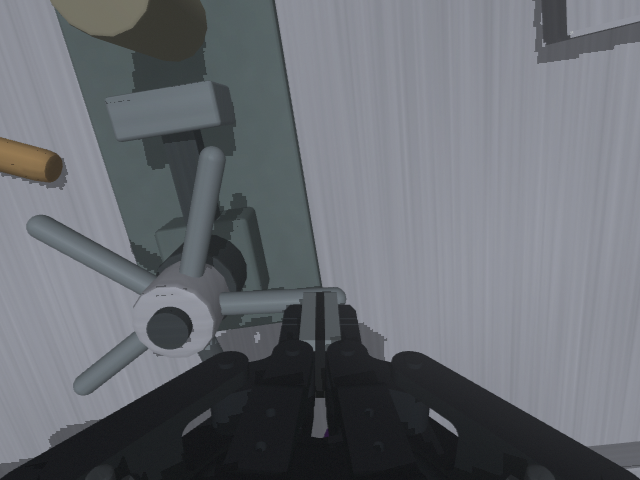

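View pics/side2.png

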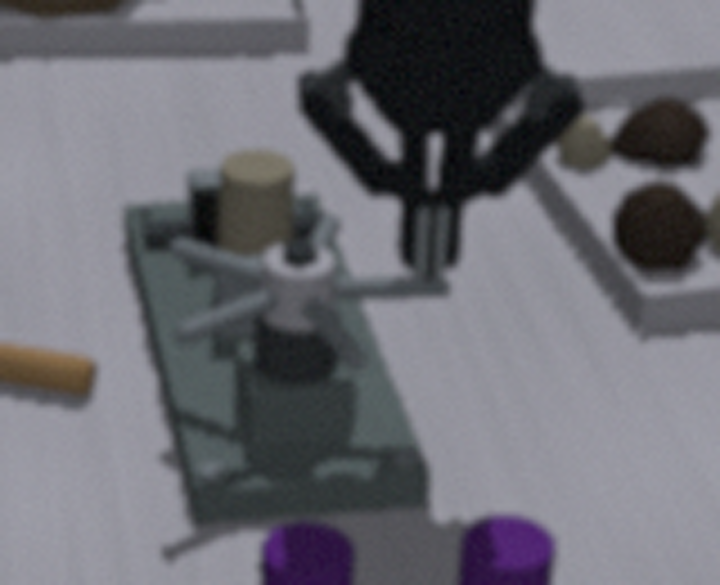

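```bash
cat >> h.py <<'E'
Ks=np.array([[486.36855658,0,319.33320292],[0,486.36855658,243.7115073],[0,0,1]])
Ps=np.array([[0.99171189,-0.06079763,0.11318646,0.39138044],[-0.12766116,-0.56568156,0.81468215,-0.8079442],[0.01449675,-0.82237949,-0.56875462,0.59040115]])
def proj(X,K,P): c=P[:,:3].T@(np.array(X)-P[:,3]);u=K@c;return u[:2]/u[2]
E
python3 - <<'E'
from h import *
for z in (.068,.075,.08,.09,.1,.11):
    p=proj((.6017,.0423,z),Ks,Ps);print(z,p,(p-[270,140])*4.5)
print("spoke tip",[ (proj((*(HUB+.07*np.array([np.cos(a),np.sin(a)])),.09),Ks,Ps)-[270,140])*4.5 for a in [np.radians(-4.4)]])
E
```

```text
0.068 [363.69942546 212.9333086 ] [421.64741456 328.19988871]
0.075 [363.92326176 210.03876331] [422.6546779 315.1744349]
0.08 [364.08422869 207.95721492] [423.37902911 305.80746716]
0.09 [364.40890609 203.7586401 ] [424.84007742 286.91388045]
0.1 [364.73729379 199.51208549] [426.31782207 267.80438471]
0.11 [365.06945575 195.21672392] [427.81255088 248.47525766]
spoke tip [array([446.8703341 , 286.72651459])]
```

Run:
```python
from h import *
hub();plan(at(.06,21,.072),20,0,n=5)
for z in (.0592,.07,.08,.09):print(z,(proj((.5407+.02,.169,z),Ks,Ps)-[270,150])*4.5)
```

```text
t 13.23 r 59.7 ang -4.5 head -7.2 z 67.9 F [-0.1  0.6  0.7] Ftan(ccw) 0.6 Frad -0.2 T [-0.02 -0.01 -0.01] open 0.0
t 13.23 pos [0.6015 0.0421 0.0679] tooly head -7.17 F [-0.1  0.6  0.7] N 5
0.026 -0.007 -0.004 0.001 0 -0.091 0; 0.026 -0.004 -0.004 0.001 0 -0.091 0; 0.026 -0.002 -0.004 0.001 0 -0.091 0; 0.026 0.001 -0.004 0.001 0 -0.091 0; 0.026 0.003 -0.004 0.001 0 -0.091 0
0.0592 [291.54225529 174.69190966]
0.07 [292.23515072 155.83012663]
0.08 [292.88358698 138.17859743]
0.09 [293.53873072 120.34447898]
```

Emit:
arm_command --motion "0.026 -0.006 -0.02 0 0 -0.09 0; 0.026 -0.004 -0.01 0 0 -0.09 0; 0.026 -0.002 0 0 0 -0.09 0; 0.026 0 0 0 0 -0.09 0; 0.026 0.002 0 0 0 -0.09 0; 0 0 0 0 0 0 0"

```text
time_s: 13.73
eef_pos: [0.5972, 0.0706, 0.0737]
eef_rot: [0.002, 0.56, 0.829, 0.001]
wrist_force: [0.1, 0.1, -0.7]
opening: -0.001
```

Run:
```python
from h import *
hub();plan(at(.058,21,.042),20,0)
```

```text
t 13.73 r 60.2 ang 23.3 head 21.9 z 73.7 F [ 0.1  0.1 -0.7] Ftan(ccw) 0.1 Frad 0.1 T [-0.01  0.    0.03] open -0.001
t 13.73 pos [0.5972 0.0706 0.0737] tooly head 21.95 F [ 0.1  0.1 -0.7] N 1
-0.012 -0.011 0.158 0.004 0.001 0.032 0
```

Emit:
arm_command --motion "0 -0.004 0.04 0.002 0 0 0; 0 -0.004 0.04 0.002 0 0 0; 0 -0.004 0.04 0.002 0 0 0; 0 0 0.04 0 0 0 0; 0 0 0 0 0 0 0"

```text
time_s: 14.15
eef_pos: [0.5947, 0.0697, 0.038]
eef_rot: [-0.0, 0.562, 0.827, -0.002]
wrist_force: [-0.8, 0.6, -0.1]
opening: 0.001
```

Run:
```python
from h import *
from bench import *
import cv2
hub()
c=camera("side");cv2.imwrite("pics/side3.png",cv2.resize(c["img"][140:270,270:430,::-1],None,fx=4.5,fy=4.5,interpolation=cv2.INTER_CUBIC))
```

```text
t 14.15 r 57.4 ang 23.5 head 21.7 z 38.0 F [-0.8  0.6 -0.1] Ftan(ccw) 0.9 Frad -0.5 T [-0.01  0.08  0.03] open 0.001
```

View pics/side3.png

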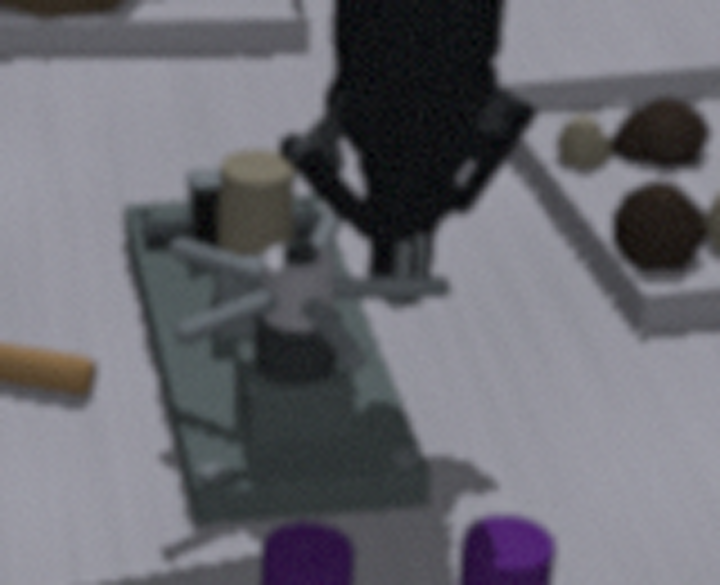

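Emit:
arm_command --motion "-0.02 0.002 0.006 0 0 0.05 0; -0.02 0.002 0.006 0 0 0.05 0; -0.02 0.002 0.006 0 0 0.06 0"

```text
time_s: 14.45
eef_pos: [0.5994, 0.0596, 0.0343]
eef_rot: [-0.001, 0.631, 0.776, -0.001]
wrist_force: [-3.0, 9.0, 6.0]
opening: 0.002
```

Run:
```python
from h import *
hub()
```

```text
t 14.45 r 58.8 ang 12.6 head 11.7 z 34.3 F [-3.  9.  6.] Ftan(ccw) 9.4 Frad -1.0 T [ 1.25  0.37 -0.04] open 0.002
```

Emit:
arm_command --motion "-0.02 0 -0.004 0 0 0.06 0; -0.02 0 0 0 0 0.06 0; -0.02 0 0 0 0 0.06 0; -0.02 0 0 0 0 0.06 0"

```text
time_s: 14.78
eef_pos: [0.6015, 0.0509, 0.0347]
eef_rot: [-0.005, 0.729, 0.685, 0.003]
wrist_force: [1.0, 8.4, -0.2]
opening: 0.0
```

Run:
```python
from h import *
hub()
```

```text
t 14.78 r 59.6 ang 4.0 head -3.6 z 34.7 F [ 1.   8.4 -0.2] Ftan(ccw) 8.3 Frad 1.6 T [ 1.23 -0.29  0.02] open 0.0
```

Emit:
arm_command --motion "-0.028 -0.002 0 0 0 0.03 0; -0.028 -0.002 0 0 0 0.03 0; -0.028 -0.002 0 0 0 0.03 0; -0.028 -0.002 0 0 0 0.04 0; -0.028 -0.002 0 0 0 0.04 0; -0.028 -0.002 0 0 0 0.04 0"

```text
time_s: 15.28
eef_pos: [0.5968, 0.0304, 0.035]
eef_rot: [-0.012, 0.804, 0.594, 0.011]
wrist_force: [2.2, 9.2, -0.0]
opening: 0.002
```

Run:
```python
from h import *
hub()
```

```text
t 15.28 r 57.2 ang -16.7 head -17.1 z 35.0 F [ 2.2  9.2 -0. ] Ftan(ccw) 9.4 Frad -0.5 T [ 1.3  -0.25 -0.05] open 0.002
```

```bash
cat >> h.py <<'E'
def tilt():
    from bench import get_obs
    q=get_obs()["eef_rot"];R=Ro.from_quat([q[1],q[2],q[3],q[0]]).as_matrix();d=R.T@np.array([0,0,-1.]);v=np.cross([0,0,1.],d)
    print("tilt fix (units of 60deg)",np.round(np.degrees(v)/60,4))
E
python3 - <<'E'
from h import *
tilt()
E
```

```text
tilt fix (units of 60deg) [-0.0056 -0.0308  0.    ]
```

Emit:
arm_command --motion "-0.028 -0.001 0 -0.001 -0.008 0.055 0; -0.028 -0.001 0 -0.001 -0.008 0.055 0; -0.028 -0.001 0 -0.001 -0.008 0.055 0; -0.028 -0.001 0 0 -0.008 0.055 0; -0.028 -0.001 0 0 -0.008 0.055 0; -0.028 -0.001 0 0 -0.008 0.055 0; -0.028 -0.001 0 0 -0.008 0.055 0; -0.028 -0.001 0 0 -0.008 0.055 0"

```text
time_s: 15.95
eef_pos: [0.5807, 0.0058, 0.0348]
eef_rot: [-0.0, 0.924, 0.381, -0.006]
wrist_force: [5.6, 7.7, -5.6]
opening: -0.002
```

Run:
```python
from h import *
hub();tilt()
```

```text
t 15.95 r 56.3 ang -46.6 head -45.2 z 34.8 F [ 5.6  7.7 -5.6] Ftan(ccw) 9.4 Frad -1.7 T [ 1.02 -0.96 -0.03] open -0.002
tilt fix (units of 60deg) [-0.0045  0.01    0.    ]
```

Emit:
arm_command --motion "0.03 0 0 0 0 0 0; 0.03 0 -0.03 0 0.003 0 0; 0 0 -0.1 0 0.003 0 0; 0 0 -0.12 0 0.003 0 0; 0 0 -0.06 0 0 0 0"

```text
time_s: 16.37
eef_pos: [0.5885, 0.0158, 0.0961]
eef_rot: [-0.004, 0.924, 0.382, -0.004]
wrist_force: [0.0, -0.2, 0.6]
opening: -0.002
```

Run:
```python
from h import *
hub();plan(at(.06,-5,.1),-5,0)
```

```text
t 16.37 r 55.9 ang -33.6 head -45.0 z 96.1 F [ 0.  -0.2  0.6] Ftan(ccw) -0.2 Frad 0.2 T [-0.    0.02  0.1 ] open -0.002
t 16.37 pos [0.5885 0.0158 0.0961] tooly head -45.04 F [ 0.  -0.2  0.6] N 6
0.023 -0.007 -0.003 -0.002 0 -0.111 0; 0.024 -0.005 -0.003 -0.002 0 -0.111 0; 0.024 -0.002 -0.003 -0.002 0 -0.111 0; 0.024 0.001 -0.003 -0.002 0 -0.111 0; 0.024 0.004 -0.003 -0.002 0 -0.111 0; 0.023 0.006 -0.003 -0.002 0 -0.111 0
```

Emit:
arm_command --motion "0.031 0.003 0 0 0 -0.117 0; 0.031 0.003 0 0 0 -0.117 0; 0.031 0.002 0 0 0 -0.117 0; 0.031 0.002 0 0 0 -0.117 0; 0.031 0.002 0 0 0 -0.117 0; 0.031 0.002 0 0 0 -0.117 0; 0.031 0.002 0 0 0 -0.117 0; 0.031 0.002 0 0 0 -0.117 0; 0.031 0.002 0 0 0 -0.117 0; 0.031 0.002 0 0 0 -0.117 0"

```text
time_s: 17.2
eef_pos: [0.6146, 0.0719, 0.1069]
eef_rot: [0.002, 0.525, 0.851, 0.001]
wrist_force: [-0.0, -0.5, 0.3]
opening: 0.002
```

Run:
```python
from h import *
from bench import *
import cv2
hub();tilt();o=get_obs();print(o["eef_pos"].tolist(),o["eef_rot"].tolist())
c=camera("wrist");cv2.imwrite("pics/wrist8.png",c["img"][:,:,::-1])
plan(at(.058,32,.1),30,0)
```

```text
t 17.2 r 76.8 ang 19.0 head 26.7 z 106.9 F [-0.  -0.5  0.3] Ftan(ccw) -0.5 Frad -0.2 T [-0.05  0.02 -0.03] open 0.002
tilt fix (units of 60deg) [ 0.0042  0.0014 -0.    ]
[0.6146165478348382, 0.07186166188825356, 0.1068642682703348] [0.0017918996409112778, 0.5246475306885962, 0.8513164062152, 0.0014608719561285256]
t 17.25 pos [0.6142 0.073  0.1069] tooly head 27.17 F [ 0.6  1.8 -0.2] N 1
0.073 -0.092 0.034 0.004 0.001 -0.047 0
```

View pics/wrist8.png

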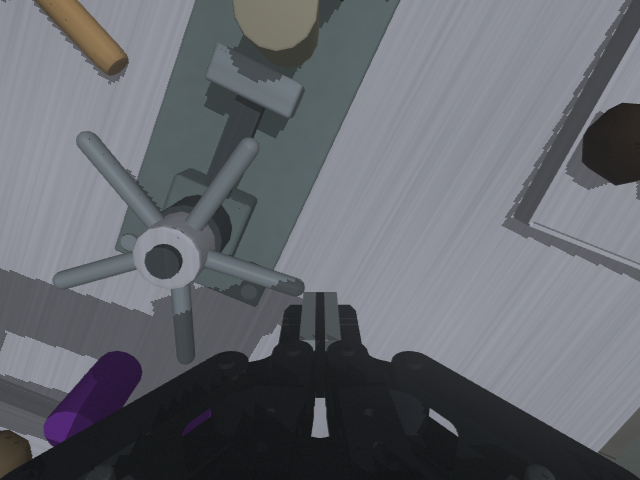

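Run:
```python
from h import *
pos=[.61462,.07186,.10686];q=[.00179,.52465,.85132,.00146]
spokes([(300,287),(252,144),(83,138),(58,280),(185,360)],pos,q)
```

```text
(300, 287) r 68.4 ang(world) 7.6 vise 6.0
(252, 144) r 68.0 ang(world) 77.8 vise 76.2
(83, 138) r 67.2 ang(world) 150.7 vise 149.1
(58, 280) r 67.2 ang(world) -137.7 vise -139.3
(185, 360) r 68.5 ang(world) -65.2 vise -66.8
```

Emit:
arm_command --motion "0.036 -0.045 0 0.002 0 -0.03 0; 0.036 -0.045 0.03 0.002 0 -0.03 0; 0 0 0.03 0 0 0 0; 0 0 0 0 0 0 0"

```text
time_s: 17.58
eef_pos: [0.5929, 0.0776, 0.096]
eef_rot: [0.002, 0.495, 0.869, 0.0]
wrist_force: [-0.3, -0.9, 0.3]
opening: -0.001
```

Run:
```python
from h import *
hub();plan(at(.058,31,.035),30,0,n=3)
```

```text
t 17.58 r 59.5 ang 31.2 head 30.6 z 96.0 F [-0.3 -0.9  0.3] Ftan(ccw) -0.6 Frad -0.7 T [-0.    0.01 -0.03] open -0.001
t 17.58 pos [0.5929 0.0776 0.096 ] tooly head 30.61 F [-0.3 -0.9  0.3] N 3
0 -0.003 0.102 0.001 0.001 0.003 0; 0 -0.003 0.102 0.001 0.001 0.003 0; 0 -0.003 0.102 0.001 0.001 0.003 0
```

Emit:
arm_command --motion "0 -0.003 0.09 0 0 0 0; 0 -0.003 0.1 0 0 0 0; 0 -0.002 0.08 0 0 0 0; 0 0 0 0 0 0 0; 0 0 0 0 0 0 0"

```text
time_s: 18.0
eef_pos: [0.5969, 0.0751, 0.0428]
eef_rot: [0.005, 0.5, 0.866, 0.001]
wrist_force: [0.6, 0.2, -0.1]
opening: -0.003
```

Run:
```python
from h import *
hub();tilt()
```

```text
t 18.0 r 61.7 ang 27.3 head 30.0 z 42.8 F [ 0.6  0.2 -0.1] Ftan(ccw) -0.1 Frad 0.6 T [ 0.02 -0.01  0.03] open -0.003
tilt fix (units of 60deg) [ 0.0071  0.0067 -0.    ]
```

Clear of the spoke, tips below it. Second push.

Emit:
arm_command --motion "-0.01 -0.012 0.02 0.004 0.003 0.02 0; -0.02 -0.008 0.015 0.003 0.003 0.05 0; -0.025 -0.002 0 0 0 0.055 0; -0.028 -0.001 0 0 -0.002 0.055 0; -0.028 -0.001 0 0 -0.004 0.055 0; -0.028 -0.001 0 0 -0.004 0.055 0"

```text
time_s: 18.5
eef_pos: [0.6009, 0.0555, 0.0381]
eef_rot: [-0.003, 0.634, 0.773, 0.001]
wrist_force: [-0.7, 7.9, -2.1]
opening: -0.001
```

Run:
```python
from h import *
hub();tilt()
```

```text
t 18.5 r 59.6 ang 8.4 head 11.3 z 38.1 F [-0.7  7.9 -2.1] Ftan(ccw) 7.9 Frad 0.5 T [ 1.31  0.26 -0.08] open -0.001
tilt fix (units of 60deg) [-0.0026 -0.0053  0.    ]
```

Emit:
arm_command --motion "-0.028 -0.002 0.003 -0.001 -0.005 0.062 0; -0.028 -0.002 0.003 -0.001 -0.005 0.062 0; -0.028 -0.002 0.002 0 -0.005 0.06 0; -0.028 -0.002 0.002 0 -0.006 0.06 0; -0.028 -0.001 0 0 -0.006 0.058 0; -0.028 -0.001 0 0 -0.006 0.058 0; -0.028 -0.001 0 0 -0.006 0.058 0; -0.028 -0.001 0 0 -0.006 0.058 0; -0.028 -0.001 0 0 -0.006 0.058 0"

```text
time_s: 19.25
eef_pos: [0.5969, 0.0229, 0.0389]
eef_rot: [0.007, 0.835, 0.549, -0.007]
wrist_force: [2.9, 7.8, -7.8]
opening: 0.002
```

Run:
```python
from h import *
from bench import *
import cv2
hub();tilt()
o=get_obs();print(o["eef_pos"].tolist(),o["eef_rot"].tolist())
c=camera("top");cv2.imwrite("pics/top2.png",cv2.resize(c["img"][165:275,100:285,::-1],None,fx=4.3,fy=4.3,interpolation=cv2.INTER_CUBIC))
c=camera("wrist");cv2.imwrite("pics/wrist9.png",c["img"][:,:,::-1]);hub()
```

```text
t 19.25 r 59.9 ang -23.5 head -23.3 z 38.9 F [ 2.9  7.8 -7.8] Ftan(ccw) 8.3 Frad -0.5 T [ 1.29 -0.66 -0.04] open 0.002
tilt fix (units of 60deg) [ 0.0038  0.018  -0.    ]
[0.5969227959366542, 0.022889565766477316, 0.0388700213236494] [0.006853038598091549, 0.8354613309978243, 0.5494648819117536, -0.006763417406860102]
t 19.35 r 60.0 ang -24.1 head -23.3 z 39.0 F [ 2.3  5.  -4.3] Ftan(ccw) 5.5 Frad 0.0 T [ 0.9  -0.42 -0.04] open -0.003
```

View pics/top2.png

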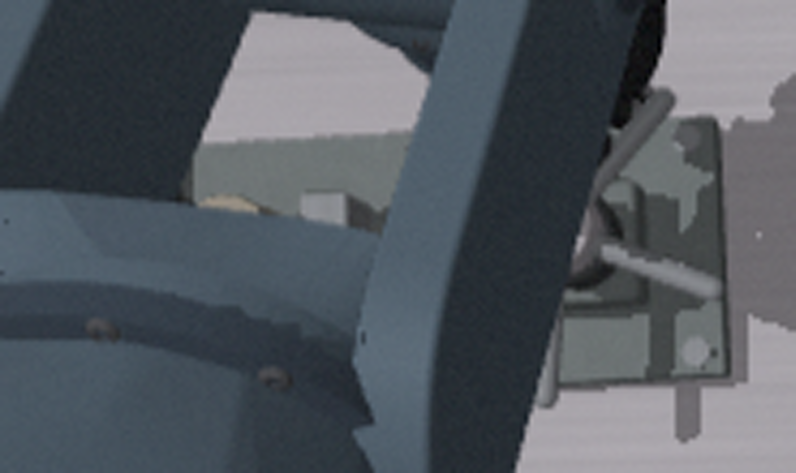

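View pics/wrist9.png

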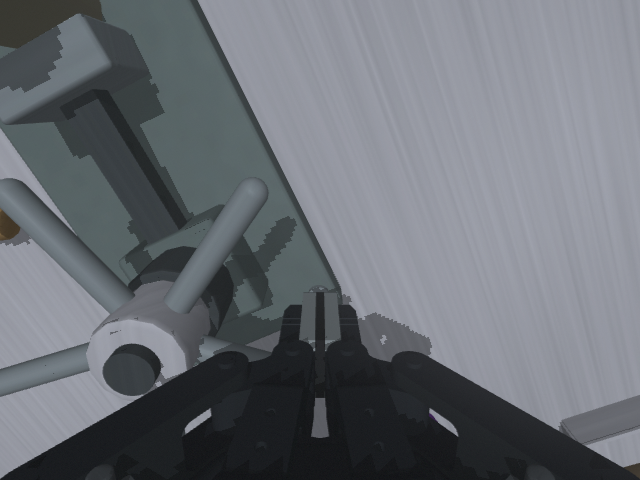

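Emit:
arm_command --motion "-0.028 -0.001 0 0.001 0.003 0.055 0; -0.028 -0.001 0 0.001 0.003 0.055 0; -0.028 -0.001 0 0.001 0.002 0.055 0; -0.028 -0.001 0 0 0 0.055 0; -0.028 -0.001 0 0 0 0.055 0; -0.028 -0.001 0 0 0 0.055 0"

```text
time_s: 19.85
eef_pos: [0.5871, 0.0033, 0.043]
eef_rot: [0.001, 0.922, 0.386, 0.009]
wrist_force: [6.7, 4.9, -5.1]
opening: -0.001
```

Run:
```python
from h import *
hub();tilt()
```

```text
t 19.85 r 62.7 ang -43.9 head -44.6 z 43.0 F [ 6.7  4.9 -5.1] Ftan(ccw) 8.1 Frad 1.4 T [ 0.81 -1.03 -0.06] open -0.001
tilt fix (units of 60deg) [ 0.0078 -0.0146  0.    ]
```

Still the free-running force (8 N). Back off, lift, swing back for the third spoke.

Emit:
arm_command --motion "0.03 0 0 0 -0.005 0 0; 0.03 0 -0.03 0 -0.005 0 0; 0 -0.005 -0.1 0 -0.004 0 0; 0 -0.005 -0.12 0 0 0 0; 0 0 -0.04 0 0 0 0"

```text
time_s: 20.27
eef_pos: [0.5958, 0.0136, 0.1054]
eef_rot: [0.004, 0.923, 0.385, 0.001]
wrist_force: [1.4, -0.4, 1.0]
opening: -0.001
```

Emit:
arm_command --motion "0.031 -0.005 0 0 0 -0.117 0; 0.031 -0.005 0 0 0 -0.117 0; 0.031 -0.005 0 0 0 -0.117 0; 0.031 -0.005 0 0 0 -0.117 0; 0.031 -0.005 0 0 0 -0.117 0; 0.031 -0.005 0 0 0 -0.117 0; 0.031 -0.005 0 0 0 -0.117 0; 0.031 -0.005 0 0 0 -0.117 0; 0.031 -0.005 0 0 0 -0.117 0; 0.031 -0.005 0 0 0 -0.117 0"

```text
time_s: 21.1
eef_pos: [0.61, 0.0739, 0.1159]
eef_rot: [0.013, 0.523, 0.852, -0.001]
wrist_force: [0.6, -0.4, -0.6]
opening: 0.002
```

Run:
```python
from h import *
from bench import *
import cv2
hub();tilt();o=get_obs();print(o["eef_pos"].tolist(),o["eef_rot"].tolist())
c=camera("wrist");cv2.imwrite("pics/wrist10.png",c["img"][:,:,::-1])
plan(at(.06,35,.1),33,0)
```

```text
t 21.1 r 73.2 ang 21.8 head 27.0 z 115.9 F [ 0.6 -0.4 -0.6] Ftan(ccw) -0.5 Frad 0.4 T [0.03 0.02 0.05] open 0.002
tilt fix (units of 60deg) [ 0.0114  0.0211 -0.    ]
[0.6099807935118451, 0.07394336671895312, 0.1159197157675348] [0.0125273124467211, 0.5227110323451948, 0.8524175979919508, -0.0006940757278398769]
t 21.15 pos [0.6094 0.0751 0.1159] tooly head 27.43 F [ 0.8  0.9 -0.5] N 1
0.071 -0.068 0.077 0.01 0.021 -0.093 0
```

View pics/wrist10.png

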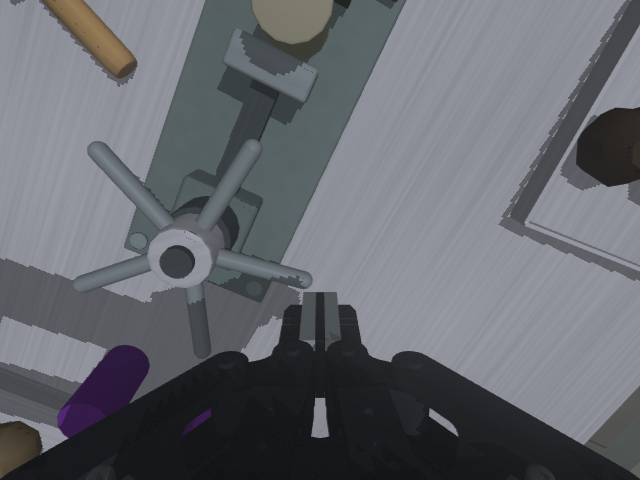

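Run:
```python
from h import *
pos=[.60998,.07394,.11592];q=[.012527,.522711,.852418,-.000694]
spokes([(308,280),(256,145),(95,147),(77,285),(202,354)],pos,q)
```

```text
(308, 280) r 68.5 ang(world) 10.5 vise 8.9
(256, 145) r 68.2 ang(world) 80.6 vise 79.0
(95, 147) r 66.9 ang(world) 153.1 vise 151.5
(77, 285) r 67.6 ang(world) -134.2 vise -135.8
(202, 354) r 68.2 ang(world) -61.9 vise -63.5
```

Emit:
arm_command --motion "0.034 -0.034 0 0.005 0.01 -0.04 0; 0.034 -0.034 0.03 0.005 0.01 -0.04 0; 0 0 0.05 0 0 0 0; 0 0 0 0 0 0 0"

```text
time_s: 21.48
eef_pos: [0.5929, 0.0812, 0.1008]
eef_rot: [0.002, 0.484, 0.875, 0.0]
wrist_force: [-0.4, 0.0, 0.3]
opening: -0.002
```

Run:
```python
from h import *
hub();tilt();plan(at(.06,34,.038),33,0,n=3)
```

```text
t 21.48 r 61.5 ang 34.0 head 32.1 z 100.8 F [-0.4  0.   0.3] Ftan(ccw) 0.2 Frad -0.3 T [-0.05  0.02  0.  ] open -0.002
tilt fix (units of 60deg) [ 0.0021  0.0035 -0.    ]
t 21.48 pos [0.5929 0.0812 0.1008] tooly head 32.07 F [-0.4  0.   0.3] N 3
0 -0.003 0.105 0.001 0.001 -0.005 0; 0 -0.003 0.105 0.001 0.001 -0.005 0; 0 -0.003 0.105 0.001 0.001 -0.005 0
```

Emit:
arm_command --motion "0.003 -0.004 0.1 0 0 0 0; 0.003 -0.004 0.1 0 0 0 0; 0.003 -0.004 0.09 0 0 0 0; 0 0 0.01 0 0 0 0; 0 0 0 0 0 0 0"

```text
time_s: 21.9
eef_pos: [0.5946, 0.08, 0.0403]
eef_rot: [0.005, 0.49, 0.872, 0.001]
wrist_force: [-0.2, -0.5, -0.2]
opening: -0.001
```

Run:
```python
from h import *
hub();tilt()
```

```text
t 21.9 r 62.2 ang 32.2 head 31.3 z 40.3 F [-0.2 -0.5 -0.2] Ftan(ccw) -0.4 Frad -0.4 T [-0.01  0.02 -0.01] open -0.001
tilt fix (units of 60deg) [ 0.0058  0.008  -0.    ]
```

Emit:
arm_command --motion "-0.02 -0.006 0.006 0.003 0.004 0.04 0; -0.02 -0.006 0.006 0.003 0.002 0.05 0; -0.02 -0.002 0.003 0 0 0.05 0; -0.02 -0.002 0 0 0 0.045 0; -0.02 0 0 0 -0.002 0.04 0"

```text
time_s: 22.32
eef_pos: [0.5997, 0.0672, 0.0396]
eef_rot: [-0.003, 0.595, 0.803, 0.002]
wrist_force: [-1.9, 8.2, -5.7]
opening: 0.001
```

Run:
```python
from h import *
hub();tilt()
```

```text
t 22.32 r 61.2 ang 19.4 head 16.9 z 39.6 F [-1.9  8.2 -5.7] Ftan(ccw) 8.4 Frad 0.9 T [1.38 0.15 0.  ] open 0.001
tilt fix (units of 60deg) [-0.0008 -0.0077  0.    ]
```

Emit:
arm_command --motion "-0.02 -0.003 0 0 -0.003 0.03 0; -0.02 -0.003 0 0 -0.003 0.03 0; -0.02 -0.001 0 0 -0.003 0.035 0"

```text
time_s: 22.57
eef_pos: [0.6013, 0.0617, 0.0397]
eef_rot: [-0.003, 0.638, 0.77, 0.003]
wrist_force: [2.3, 9.8, -8.0]
opening: -0.002
```

Run:
```python
from h import *
hub();tilt()
```

```text
t 22.57 r 61.2 ang 14.1 head 10.7 z 39.7 F [ 2.3  9.8 -8. ] Ftan(ccw) 8.9 Frad 4.6 T [ 1.49 -0.2   0.02] open -0.002
tilt fix (units of 60deg) [-0.0001 -0.0083  0.    ]
```

Emit:
arm_command --motion "-0.02 0 0.003 0 -0.003 0.03 0; -0.02 0 0.003 0 -0.003 0.03 0"

```text
time_s: 22.73
eef_pos: [0.6024, 0.0589, 0.0392]
eef_rot: [-0.004, 0.665, 0.747, 0.003]
wrist_force: [-1.6, 11.3, 0.5]
opening: 0.0
```

Run:
```python
from h import *
hub();tilt()
```

```text
t 22.73 r 61.6 ang 11.4 head 6.7 z 39.2 F [-1.6 11.3  0.5] Ftan(ccw) 11.4 Frad 0.7 T [ 1.7   0.28 -0.02] open 0.0
tilt fix (units of 60deg) [-0.0007 -0.0095  0.    ]
```

Emit:
arm_command --motion "-0.022 0 0.001 0 -0.003 0.02 0; -0.022 0 0.001 0 -0.003 0.02 0"

```text
time_s: 22.9
eef_pos: [0.6026, 0.0563, 0.0395]
eef_rot: [-0.005, 0.682, 0.731, 0.004]
wrist_force: [-0.5, 12.3, -4.2]
opening: 0.0
```

Run:
```python
from h import *
hub();tilt()
```

```text
t 22.9 r 61.4 ang 8.9 head 4.0 z 39.5 F [-0.5 12.3 -4.2] Ftan(ccw) 12.2 Frad 1.4 T [ 1.96 -0.07 -0.06] open 0.0
tilt fix (units of 60deg) [-0.002  -0.0121  0.    ]
```

Emit:
arm_command --motion "-0.024 0 0.001 0 -0.003 0.02 0; -0.024 0 0.001 0 -0.003 0.02 0"

```text
time_s: 23.07
eef_pos: [0.6029, 0.0537, 0.0396]
eef_rot: [-0.007, 0.699, 0.715, 0.005]
wrist_force: [1.0, 13.6, -4.2]
opening: -0.0
```

Run:
```python
from h import *
hub();tilt()
```

```text
t 23.07 r 61.2 ang 6.4 head 1.4 z 39.6 F [ 1.  13.6 -4.2] Ftan(ccw) 13.4 Frad 2.6 T [ 2.22 -0.22 -0.09] open -0.0
tilt fix (units of 60deg) [-0.003  -0.0158  0.    ]
```

Emit:
arm_command --motion "0.03 0 0 0 -0.005 0 0; 0.03 0 0 0 -0.005 0 0; 0.01 0 -0.05 0 -0.005 0 0; 0 0 -0.12 0 0 0 0; 0 0 -0.15 0 0 0 0; 0 0 -0.15 0 0 0 0; 0 0 -0.1 0 0 0 0; 0 0 0 0 0 0 0"

```text
time_s: 23.73
eef_pos: [0.6056, 0.0692, 0.167]
eef_rot: [0.003, 0.699, 0.715, -0.001]
wrist_force: [-0.0, -0.5, 0.5]
opening: 0.002
```

Run:
```python
from h import *
from bench import *
import cv2
hub();tilt();o=get_obs();print(o["eef_pos"].tolist(),o["eef_rot"].tolist())
c=camera("wrist");cv2.imwrite("pics/wrist11.png",c["img"][:,:,::-1])
```

```text
t 23.73 r 67.4 ang 19.4 head 1.2 z 167.0 F [-0.  -0.5  0.5] Ftan(ccw) -0.4 Frad -0.2 T [-0.01  0.   -0.02] open 0.002
tilt fix (units of 60deg) [ 0.0024  0.0052 -0.    ]
[0.6056007331594513, 0.0692205937794056, 0.16699655226207819] [0.0028075526059369057, 0.6993998061908162, 0.7147244247633477, -0.0010126180501486563]
```

View pics/wrist11.png

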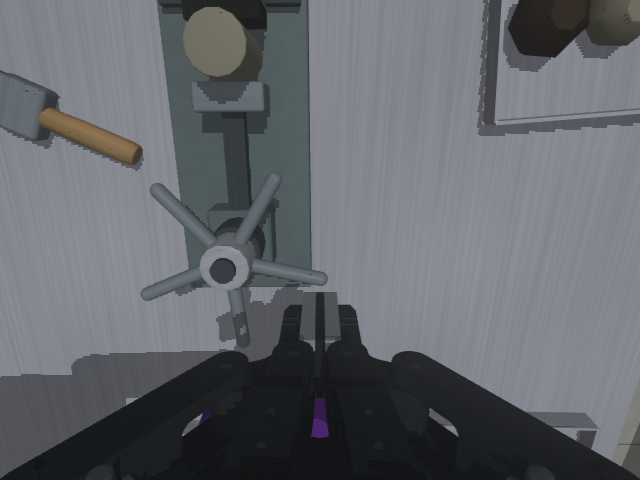

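Run:
```python
from h import *
pos=[.6056,.06922,.167];q=[.0028,.6994,.71472,-.0010]
spokes([(325,279),(276,176),(155,187),(144,295),(243,344)],pos,q)
```

```text
(325, 279) r 68.5 ang(world) -10.5 vise -12.1
(276, 176) r 68.5 ang(world) 60.5 vise 58.9
(155, 187) r 68.0 ang(world) 131.7 vise 130.1
(144, 295) r 67.7 ang(world) -155.9 vise -157.5
(243, 344) r 67.4 ang(world) -83.7 vise -85.3
```

Emit:
arm_command --motion "0.06 -0.04 -0.1 0 0 0 0; 0.13 -0.08 -0.1 0 0 0 0; 0.15 -0.08 -0.1 0 0 0 0; 0.15 -0.08 -0.05 0 0 0 0; 0.08 -0.03 0 0 0 0 0; 0 0 0 0 0 0 0; 0 0 0 0 0 0 0"

```text
time_s: 24.37
eef_pos: [0.5368, 0.1842, 0.2352]
eef_rot: [0.003, 0.701, 0.713, -0.004]
wrist_force: [-1.1, -0.3, -0.5]
opening: -0.001
```

Run:
```python
from h import *
from bench import *
import cv2
o=get_obs();print(o["time_s"],o["eef_pos"].tolist(),o["eef_rot"].tolist())
c=camera("wrist");cv2.imwrite("pics/wrist12.png",c["img"][:,:,::-1])
c=camera("side");cv2.imwrite("pics/side4.png",cv2.resize(c["img"][140:270,270:430,::-1],None,fx=4.5,fy=4.5,interpolation=cv2.INTER_CUBIC))
```

```text
24.3667 [0.5367943383304546, 0.18417815126360534, 0.23523439154534098] [0.002666507508870453, 0.7011217799290659, 0.7130275612926142, -0.0035827760062109634]
```

View pics/wrist12.png

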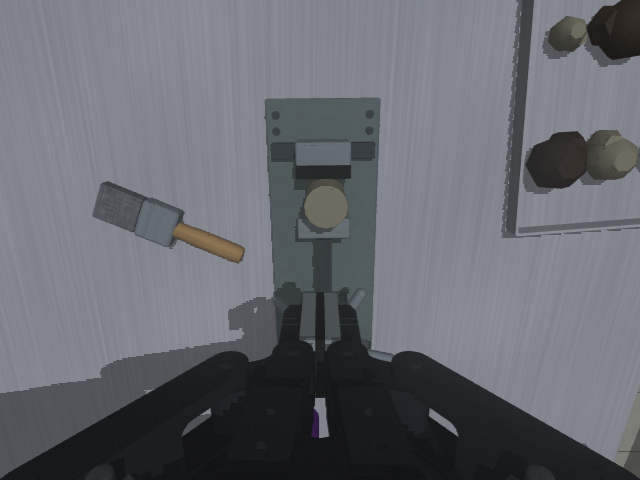

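View pics/side4.png

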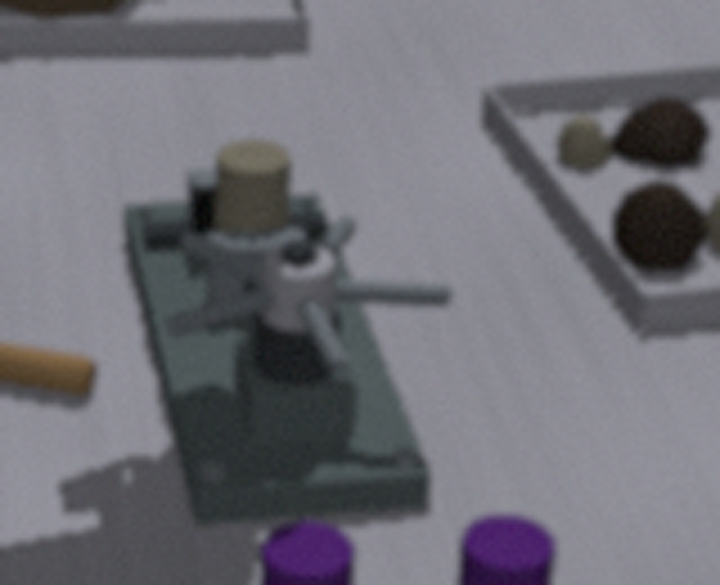

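Run:
```python
from h import *
import cv2
a=cv2.imread("pics/wrist12.png");cv2.imwrite("pics/w12c.png",cv2.resize(a[125:255,255:390],None,fx=4.5,fy=4.5,interpolation=cv2.INTER_CUBIC))
pos=[.53679,.18418,.23523];q=[.002667,.70112,.713028,-.003583]
vx=np.array([np.cos(np.radians(1.6)),np.sin(np.radians(1.6))]);vy=np.array([-vx[1],vx[0]]);o=np.array([.5394,.132])
L=lambda p,z:np.round(1000*np.array([vx,vy])@(wray(p,z,pos,q)[:2]-o),1)
for n,p,z in [("core top",(325.5,207.5),.09),("pad",(324,178.5),.058),("jL face",(300,219.5),.058),("jaw back",(323,238.5),.058)]: print(n,L(p,z))
plan((.40,.25,.28),1.2,0)
```

```text
core top [ 2.6 51.6]
pad [ 1.8 70.7]
jL face [-21.   32.2]
jaw back [ 0.4 13.1]
t 24.47 pos [0.537  0.1833 0.2346] tooly head 0.87 F [ 0.2 -0.8 -0.3] N 5
0.068 -0.136 -0.046 0 0.002 -0.001 0; 0.069 -0.136 -0.046 0 0.002 -0.001 0; 0.069 -0.136 -0.046 0 0.002 -0.001 0; 0.069 -0.136 -0.045 0 0.002 -0.001 0; 0.069 -0.136 -0.045 0 0.002 -0.001 0
```

View pics/w12c.png

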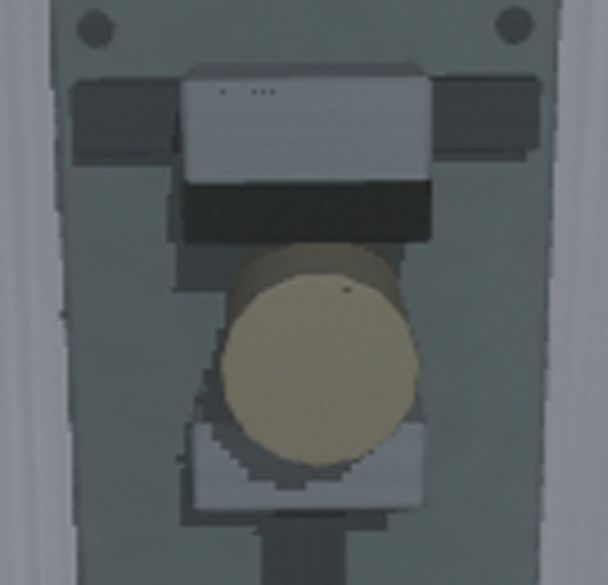

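Core sits between jaw (face at 32 mm) and pad (70–71 mm), gap ≈ 38 mm, upright. Come away and make a last check.

Emit:
arm_command --motion "0.07 -0.135 -0.045 0 0 0 0; 0.07 -0.135 -0.045 0 0 0 0; 0.07 -0.135 -0.045 0 0 0 0; 0.07 -0.135 -0.045 0 0 0 0; 0.05 -0.1 -0.04 0 0 0 0; 0 0 0 0 0 0 0; 0 0 0 0 0 0 0; 0 0 0 0 0 0 0"

```text
time_s: 25.13
eef_pos: [0.407, 0.2405, 0.2725]
eef_rot: [0.0, 0.707, 0.707, -0.01]
wrist_force: [-0.4, 1.0, -0.3]
opening: 0.001
```

Run:
```python
from bench import *
import cv2
o=get_obs();print(o["time_s"],o["eef_pos"],o["wrist_force"],abs(o["dq"]).max())
c=camera("top");cv2.imwrite("pics/top3.png",c["img"][:,:,::-1])
```

```text
25.1333 [0.40704742 0.24047153 0.27246605] [-0.36232563  0.96134192 -0.32512686] 0.02033888272389073
```

View pics/top3.png

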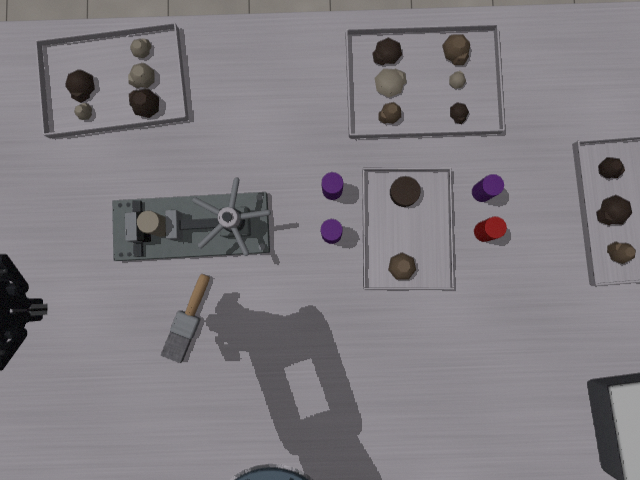

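Run:
```python
import cv2
a=cv2.imread("pics/top3.png");cv2.imwrite("pics/top3c.png",cv2.resize(a[165:275,100:285],None,fx=4.3,fy=4.3,interpolation=cv2.INTER_CUBIC))
```

```text
(no output)
```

View pics/top3c.png

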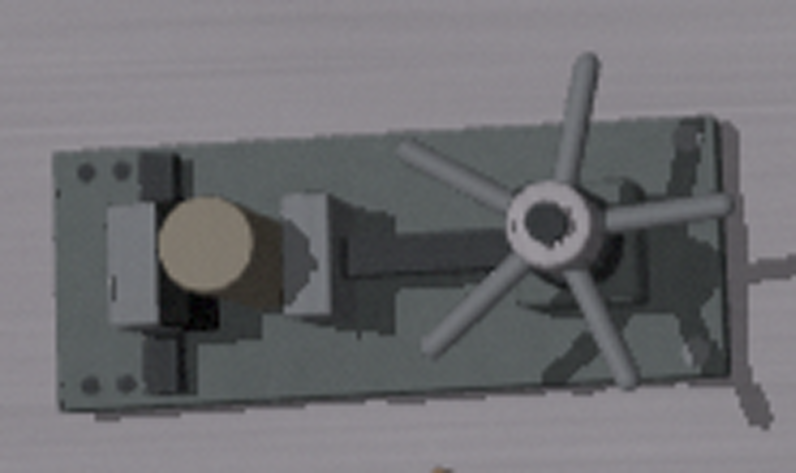

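The view shows the core upright at crop (205,245), touching the pad on its left and the moving jaw on its right at (283,250). The disc, stone and brush have not moved.

Run:
```python
from bench import *
print(hand_in())
```

```text
the job is handed in; nothing more can be done
None
```

I stood the pale core on the clamp bed, about 2 mm off the middle between the jaws. I then wound the wheel about 151° clockwise with three spoke pushes, came away and handed in at about 25 s; no verdict was reported.

**Clamping:** The push force rose from about 8.3 N running free to 13.4 N at the end. That is 1.6 times by force and about 1.7 times by wrist moment, so roughly 30 N on the core. The wheel angle past first contact points to about 25–30 N, which agrees.

**Last checks:** The pictures show the core upright, touching both the moving jaw (face at about 32 mm) and the rubber pad (about 70–71 mm). The disc, stone and brush show no change, and the wrist force read about zero once clear.

**What disagreed:**
- The fingertips showed about 26 mm higher in the pictures than the reported TCP. My first pass at the wheel went over the spoke without touching it, so I worked lower after that.
- The first set-down was about 3.5 mm off to one side. I lifted the core slightly and set it down again before letting go.

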